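Clear the spice jars away and set up the kitchen display

TASK

Get the island ready for cooking along to a video: put every spice jar from the blue mat upright into the white spice box, then slide the box's hatch fully shut. Fold the display's kickstand all the way out and stand the display on it, released, in the middle of the cleared mat with its screen squarely facing the stools on the side away from the robot; leave everything else on the counter in its place.

Things in the scene. Friction and masses are not known exactly. Their poses are not given: they have to be found in the camera images.
- spicebox: White spice box fixed to the counter, 320 mm long (x, away from the robot), 192 mm wide (y), walls 64 mm high, end frame at +x 76 mm. Origin: centre of its underside. Half x < 0 is solid; half x > 0 is an open-topped compartment: inside x 0 to 154 mm, y -90 to +90 mm, floor at z = 6 mm. A flat hatch slides along x on top of it.
- hatch (a joint): Slide of the wooden hatch (m): 0 = fully shut against the end frame, covering the compartment; grows towards the box's -x (to the robot); 0.15 = wide open, over the solid half. Panel 152 mm long, 8 mm thick, its top at z = 74 mm. About 1.2 N of friction: it stays where it is left.
- hatch_handle (a point): Middle of the top face of the hatch's brass grip: an upright ridge 12 mm thick (box x), 60 mm long (box y), 26 mm high, standing on the panel, top at 100 mm above the counter. It sits at x = 30 mm of the box when shut. Axes as the box.
- mat: Rigid blue place mat, 190 mm (its x) by 170 mm (its y), 3 mm thick, fixed. Origin: centre of its underside. Its x points to the blue stools on the side of the counter away from the robot.
- display: White kitchen display, 0.3 kg, 120 mm tall (x, to its top edge), 170 mm wide (y), 14 mm thick. It starts lying on its screen on the counter, back up. Origin: centre of the screen face; z points out of the back, the screen looks along -z. An orange kickstand on its back, a swinging steel carrying handle at its top edge.
- kickstand (a joint): Hinge of the kickstand (rad): 0 = folded against the back, 0.85 = fully open against its stop. Axis along the display's y at x = 10 mm, z = 20 mm. Light friction (0.035 N m): it stays where it is left. On the fully open stand the display leans back about 0.4 rad from upright.
- kickstand_bar (a point): Middle of the kickstand's crossbar: round, 10 mm thick, 66 mm long (display y), 62 mm from the hinge on two thin arms at y = -30, +30 mm. Folded, it lies at display x = -52 mm, z = 21 mm (axis 7 mm above the back); it swings up on an arc about the hinge and becomes the foot. The bar is a roller that turns freely.
- carry (a joint): Hinge of the carrying handle (rad), axis along the display's y at point display_pivot: 0 = in line with the display, positive = swung towards its back (up, while it lies), negative = to the screen side; range -1.9 to 1.9. Swings freely (0.025 N m friction, stays put unloaded), so the display hangs from it when lifted.
- carry_bar (a point): Middle of the carrying handle's bar: round, 10 mm thick, 110 mm long (along the display's y), 47 mm from the handle's hinge, on two thin arms at y = -50 and +50 mm.
- display_pivot (a point): Hinge of the carrying handle: display x = 60 mm, y = 0, z = 7 mm.
- display_foot (a point): Middle of the lower back edge of the display (display x = -60 mm, y = 0, z = 14 mm), on which it stands. Standing on its open kickstand, the crossbar rests about 60 mm behind this edge, and display_pivot is 112 mm above it and 42 mm behind it.
- jar_a: Spice jar with red-brown contents and a steel lid: upright cylinder, 42 mm diameter, 52 mm tall, about 90 g (heavy base), standing on the mat at the start. Origin: centre of its underside. Absent in some starts.
- jar_b: Spice jar with green contents and a steel lid: upright cylinder, 42 mm diameter, 52 mm tall, about 90 g (heavy base), standing on the mat at the start. Origin: centre of its underside. Absent in some starts.
- jar_c: Spice jar with yellow contents and a steel lid: upright cylinder, 42 mm diameter, 52 mm tall, about 90 g (heavy base), standing on the mat at the start. Origin: centre of its underside. Absent in some starts.
- jar_d: Spice jar with dark brown contents and a steel lid: upright cylinder, 42 mm diameter, 52 mm tall, about 90 g (heavy base), standing on the mat at the start. Origin: centre of its underside. Absent in some starts.
- pepper_mill: Bystander: dark wooden pepper mill, 52 mm wide, 120 mm tall. Origin: centre of its underside. Leave it where it is.
- blue_mug: Bystander: blue mug, 76 mm wide, 85 mm tall. Origin: centre of its underside. Leave it where it is.
- butter_dish: Bystander: white covered butter dish, 90 x 130 mm, 67 mm tall. Origin: centre of its underside. Leave it where it is.
- egg_cup: Bystander: blue egg cup with an egg, 40 mm wide, 60 mm tall. Origin: centre of its underside. Leave it where it is.
- salt_pot: Bystander: white salt pot with wooden lid, 58 mm wide, 53 mm tall. Origin: centre of its underside. Leave it where it is.
- sugar_tin: Bystander: blue tin with brass lid, 72 mm wide, 82 mm tall. Origin: centre of its underside. Leave it where it is.
- biscuit_box: Bystander: small cardboard box, 100 x 60 mm, 30 mm tall. Origin: centre of its underside. Leave it where it is.

How it is judged (in metres and radians):
On the way, in this order (a step that is already met when the one before it is completed fails the run):
1. every spice jar stands upright in the spice box (x of jar_a in the frame of spicebox between 0 and 0.154 m and y of jar_a in the frame of spicebox between -0.09 and 0.09 m and z of each of jar_a, jar_b, jar_c, jar_d in the frame of spicebox below 0.014 m and angle between each of jar_a, jar_b, jar_c, jar_d's own z axis and vertical below 0.2 rad and x of jar_b in the frame of spicebox between 0 and 0.154 m and y of jar_b in the frame of spicebox between -0.09 and 0.09 m and x of jar_c in the frame of spicebox between 0 and 0.154 m and y of jar_c in the frame of spicebox between -0.09 and 0.09 m and x of jar_d in the frame of spicebox between 0 and 0.154 m and y of jar_d in the frame of spicebox between -0.09 and 0.09 m and contact force between each of jar_a, jar_b, jar_c, jar_d and the fingers below 0.1 N), for 0.2 s.
2. the hatch is fully shut over the jars (x of jar_a in the frame of spicebox between 0 and 0.154 m and y of jar_a in the frame of spicebox between -0.09 and 0.09 m and z of each of jar_a, jar_b, jar_c, jar_d in the frame of spicebox below 0.014 m and angle between each of jar_a, jar_b, jar_c, jar_d's own z axis and vertical below 0.2 rad and x of jar_b in the frame of spicebox between 0 and 0.154 m and y of jar_b in the frame of spicebox between -0.09 and 0.09 m and x of jar_c in the frame of spicebox between 0 and 0.154 m and y of jar_c in the frame of spicebox between -0.09 and 0.09 m and x of jar_d in the frame of spicebox between 0 and 0.154 m and y of jar_d in the frame of spicebox between -0.09 and 0.09 m and value of joint hatch below 0.004 m), for 0.2 s.
At the end, for the whole second after the job is handed in: Jars upright in the box; hatch shut within 4 mm; kickstand open at least 0.75 rad; display at rest on its lower edge and kickstand bar, both on the mat, its standing footprint within 5 cm of the mat's centre, leaning 0.2 to 0.6 rad, screen to the stools (mat x) within 0.4 rad (all of step 2 and value of joint kickstand above 0.75 rad and angle between display's own x axis and vertical between 0.2 and 0.6 rad and angle between display's own y axis and vertical between 1.45 and 1.69 rad and z of kickstand_bar in the frame of mat below 0.014 m and z of display_foot in the frame of mat below 0.012 m and x of display_foot in the frame of mat between -0.02 and 0.095 m and x of kickstand_bar in the frame of mat between -0.095 and 0.02 m and y of display_foot in the frame of mat between -0.05 and 0.05 m and angle between the y axis of display and the y axis of mat, either way round below 0.4 rad and linear speed of display below 0.02 m/s and angular speed of display below 0.1 rad/s); the robot touches nothing.
It fails at once if a bystander is knocked over or moved more than 4 cm ((distance of pepper_mill from where it was at the start of the episode above 0.04 m or angle between pepper_mill's own z axis and vertical above 0.5 rad) or (distance of blue_mug from where it was at the start of the episode above 0.04 m or angle between blue_mug's own z axis and vertical above 0.5 rad) or (distance of butter_dish from where it was at the start of the episode above 0.04 m or angle between butter_dish's own z axis and vertical above 0.5 rad) or (distance of egg_cup from where it was at the start of the episode above 0.04 m or angle between egg_cup's own z axis and vertical above 0.5 rad) or (distance of salt_pot from where it was at the start of the episode above 0.04 m or angle between salt_pot's own z axis and vertical above 0.5 rad) or (distance of sugar_tin from where it was at the start of the episode above 0.04 m or angle between sugar_tin's own z axis and vertical above 0.5 rad) or (distance of biscuit_box from where it was at the start of the episode above 0.04 m or angle between biscuit_box's own z axis and vertical above 0.5 rad)).
Of jar_a, jar_b, jar_c, jar_d only 2 to 4 are there at a start; the rules pass over those that are not, and their reading is None.
At some moment in a run one of jar_a, jar_b, jar_c, jar_d may be knocked a few centimetres aside while the robot is not near it.
It also fails if it takes over 200 s, if anything falls off the work surface, if the arm or the gripper's body presses on something with over 40 N, if the wrist force passes 120 N, or if a joint passes its speed limit or range.

ROBOT

A 6-joint arm with a two-finger parallel gripper is mounted at the origin on the work surface. World frame = base frame: x ahead of the robot, y to its left, z up, the work surface at z = 0. Lengths are in mm, angles in rad, forces in N, time in s.
With the tool pointing down it reaches from about 325 to 900 mm from the base axis. Payload 3.5 kg.
Tool frame: the origin (TCP) lies at the very end of the fingers, on their centre line; the grasp point (between the pads) lies 19 mm behind it (env.grasp_offset is the z of the grasp point in the tool frame, in mm); z points along the fingers, y is the line along which they close (so a half turn about z gives the same grasp; the last joint's range is limited). The gripper opens to 85 mm and grips with 20 to 120 N. Pads are 22 mm wide; open, the fingers measure 114 mm over their backs; the gripper's body (76 mm by 85 mm) begins 54 mm behind the grasp point. The pads swing forward as they close: fully open they stand 13 mm farther back than shut.
Start: joints at [-1.364, 0.276, -0.026, 1.268, 0, 1.467], TCP at [190.53, -595.248, 200.913] pointing down, gripper open.
Joint ranges: [-3.12, 3.12], [-0.85, 1.88], [-1.08, 1.24], [-1.95, 2.15], [-1.57, 1.53], [-3.14, 3.14]. Speed limits (rad/s): [2.57, 2.57, 3.14, 3.14, 3.14, 3.14].

INTERFACE

Orientations are given as a 3x3 rotation matrix whose columns are the frame's x, y, z axes.
In Python, from station import telemetry, optics, ticket, env gives the robot as it stands. The module is installed in compiled form; this text tells all that it offers.
- The arm moves only by the tool arm_command, never from a script. Its argument "increments" is a list of rows, each a list of 7 numbers: the turn, a rotation vector about the tool's x, y, z scaled (see below), then the shift along the tool's x, y, z scaled (see below), then the gripper's target within -1 to 1 (shut at 1, half-way at 0, fully open at -1). In form: [[rx, ry, rz, dx, dy, dz, claw], ...]. A call has 1 to 12 rows; each row is the pose to reach, as a shift and turn from the pose commanded when the call began, along the tool's axes at that moment; what a row does not reach only later rows make up. The controller multiplies each number of a shift by 80 mm and each number of a turn by 90 degrees. A row lasts 1/8 s, in which the tool goes at most 62.5 mm and 10.7 degrees, less where a joint would pass 70% of its speed; a pose out of reach is approached as far as the arm can. A call with a number of a shift or a turn outside -1 to 1 is refused whole. A call with a gripper value outside its range is refused whole. The fingers move at their own pace and stop on an object; "newtons" is the grip in N (left out, the last holds). Time passes only in rows, so rows that repeat a pose let the fingers close. It gives the time, the measured TCP pose, the force, the opening and the grip force at its end, in the units of the state.
- telemetry.get_obs(): the state, without advancing time (a new reading comes with each control period).
- optics.grab_frame(name): name is "scene" or "top" or "wrist"; returns a dict with "pixels" (480x640x3 uint8, blue, green, red), "intrinsics" (3x3 intrinsics, pixels), "dist_coeffs" ([k1, k2, p1, p2, k3] as OpenCV has them; the pictures are not rectified), "world_from_camera" (4x4, takes a point from camera to world coordinates). Camera axes: x right, y down, z forward; pixel columns grow to the right and rows downward; lengths in mm; the calibration is good to about 2 mm. A picture is of the moment at which its call begins. There is no depth.
- ticket.finish_job(): hands the job in; it is judged then, once.
The state is a dict: "clock": time; "joint_pos": joint angles; "joint_velocities": joint speeds; "effort": joint torques, N m; "eef_pos": TCP position; "orientation": TCP orientation; "wrist_force": force on the tool from outside, world axes, zero at the start; "moment": the same for the moment, N m; "grip_width": opening from 0.0 (shut) to 1.0 (fully open); "grasp_force": force on a finger pad.
Only numpy, scipy, OpenCV 4.12 (cv2) and the standard library are available. Lean on these libraries where they do the work, as an engineer would, in place of code of your own. Each camera call takes 0.05 s, during which the arm holds its last target. There are 200 camera calls.

## Working session

There is one attempt and no reset: what is moved stays moved. The work goes in short steps, Python scripts to look and compute and a tool call to move; the robot and the scene stay as the last step left them, time stands still between calls to the robot, and variables do not carry over. Pictures are saved under pics/ and viewed, at most 14 in all, crops included, and the job is handed in when it is done.

Besides the shell and the picture viewer there is one more tool, called after ">>>" by a JSON object that holds its "method" and its "body", one argument or row to a line. arm_command: Moves the arm, as the interface text tells. Its arguments: {"type":"object","properties":{"increments":{"type":"array"},"newtons":{"type":"number"}},"required":["increments"]}

```bash
mkdir -p pics; cat > h.py <<'E'
import numpy as np, cv2
from station import telemetry, optics, ticket, env
def grab(n,save=None):
    f=optics.grab_frame(n)
    if save: cv2.imwrite('pics/'+save+'.png',f['pixels'])
    return f
def ray(f,px,z):
    px=np.array(px,float).reshape(-1,1,2)
    u=cv2.undistortPoints(px,np.array(f['intrinsics']),np.array(f['dist_coeffs'])).reshape(-1,2)
    T=np.array(f['world_from_camera']); d=np.c_[u,np.ones(len(u))]@T[:3,:3].T; o=T[:3,3]
    return o+d*((z-o[2])/d[:,2])[:,None]
def proj(f,P):
    T=np.linalg.inv(np.array(f['world_from_camera']))
    r,_=cv2.Rodrigues(T[:3,:3])
    return cv2.projectPoints(np.array(P,float).reshape(-1,3),r,T[:3,3],np.array(f['intrinsics']),np.array(f['dist_coeffs']))[0].reshape(-1,2)
E
python3 - <<'E'
from h import *
for n in('scene','top'):
    f=grab(n,n+'0'); print(n,np.round(f['world_from_camera'],2).tolist())
o=telemetry.get_obs(); print(o['eef_pos'],np.round(o['orientation'],3).tolist(),env.grasp_offset,o['clock'])
E
```

```text
scene [[-0.85, 0.43, -0.3, 951.7], [0.53, 0.68, -0.51, 576.85], [-0.01, -0.59, -0.8, 1088.6], [0.0, 0.0, 0.0, 1.0]]
top [[0.02, -0.99, 0.13, 448.79], [-1.0, -0.02, 0.01, -51.95], [-0.01, -0.13, -0.99, 1099.55], [0.0, 0.0, 0.0, 1.0]]
[ 190.35779996 -594.47778223  199.83394273] [[0.952, 0.305, -0.0], [0.305, -0.952, 0.002], [0.0, -0.002, -1.0]] -18.700000000000003 0.1
```

View pics/top0.png

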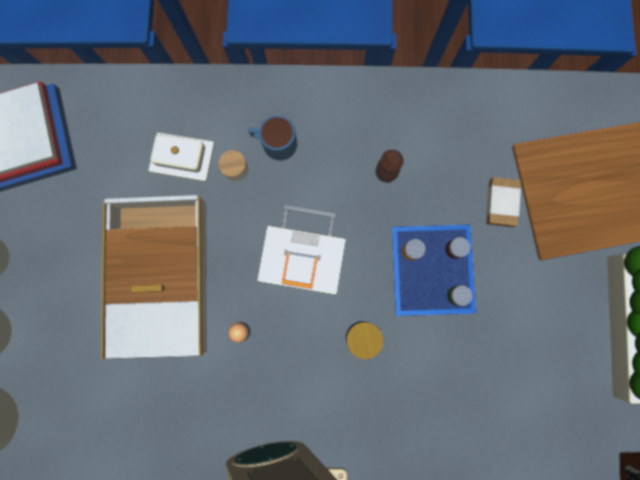

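View pics/scene0.png

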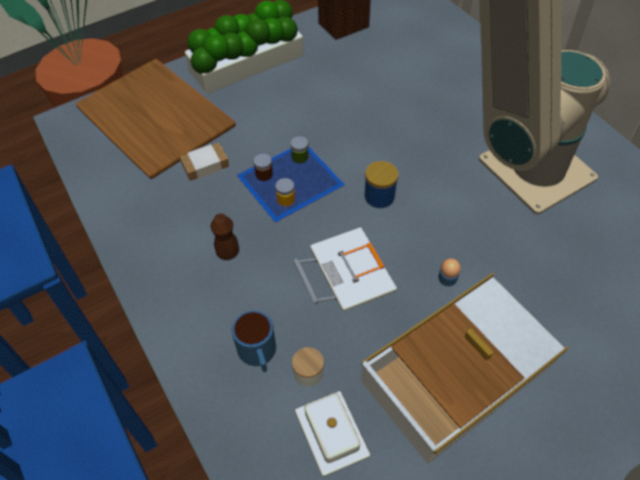

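Top view (image up = world +x, left = +y): three jars at (415,249), (459,247), (461,296). The mat is around (434,270), the hatch grip around (147,288), and the hatch is partly open. The display is around (302,260) with its kickstand at (300,268) and carry bar at (309,210). The egg cup (238,333), sugar tin (365,340), mill (390,165) and salt pot (232,163) stand nearby.

```bash
cat > m1.py <<'E'
from h import *
f=grab('top'); im=f['pixels']; hsv=cv2.cvtColor(im,cv2.COLOR_BGR2HSV)
def comps(m,amin,box):
    x0,y0,x1,y1=box; k=np.zeros_like(m); k[y0:y1,x0:x1]=m[y0:y1,x0:x1]
    c,_=cv2.findContours(k,cv2.RETR_EXTERNAL,cv2.CHAIN_APPROX_NONE)
    return [q for q in c if cv2.contourArea(q)>amin]
def rect(name,q,z):
    b=cv2.boxPoints(cv2.minAreaRect(q)); P=ray(f,b,z)[:,:2]
    e=P[1]-P[0]; g=P[2]-P[1]
    print(name,'c',P.mean(0).round(1),'sides',np.linalg.norm(e).round(),np.linalg.norm(g).round(),'ang',np.degrees(np.arctan2(e[1],e[0])).round(1),np.degrees(np.arctan2(g[1],g[0])).round(1))
m=cv2.inRange(hsv,(100,150,60),(125,255,255))
for q in comps(m,1000,(380,210,490,330)): rect('mat',q,3)
m=cv2.inRange(hsv,(0,0,100),(180,70,255))
for q in comps(m,150,(395,228,476,312)):
    (x,y),r=cv2.minEnclosingCircle(q); print('jar px',x,y,r,ray(f,[(x,y)],55)[0].round(1))
m=cv2.inRange(hsv,(0,0,195),(180,60,255))
for q in comps(m,1000,(250,215,355,310)): rect('disp',q,14)
m=cv2.inRange(hsv,(3,150,120),(20,255,255))
for q in comps(m,50,(250,215,355,310)): rect('kick',q,20)
m=cv2.inRange(hsv,(20,130,90),(30,255,255))
for q in comps(m,50,(120,275,175,300)): rect('grip',q,100)
for n,p,z in[('boxfarL',(104,199),76),('boxfarR',(199,196),76),('boxnearL',(103,358),64),('boxnearR',(202,355),64),
 ('hatchfarL',(107,228),74),('hatchfarR',(197,227),74),('hnearL',(105,303),74),('hnearR',(198,302),74),
 ('carryL',(286,207),7),('carryR',(334,213),7),('armL',(284,230),7),('armR',(330,236),7),('egg',(238,332),55),('sugar',(365,341),82),('mill',(392,158),120),('salt',(232,163),53),('butter',(181,152),60),('mug',(277,134),85),('bisc',(505,201),30)]:
    print(n,ray(f,[p],z)[0].round(0))
E
python3 m1.py
```

```text
mat c [ 513.7 -282.8] sides 172.0 190.0 ang -86.4 -178.4
jar px 461.1666564941406 295.1666564941406 10.069318771362305 [ 459.1 -327.4   55. ]
jar px 414.1385498046875 248.66867065429688 10.521856307983398 [ 552. -232.   55.]
jar px 459.0714416503906 247.0 10.043118476867676 [ 557.1 -324.4   55. ]
disp c [528.6   0.9] sides 119.0 170.0 ang -7.5 -98.4
grip c [459.8 298. ] sides 58.0 10.0 ang -86.1 -174.1
boxfarL [640. 407.  76.]
boxfarR [649. 210.  76.]
boxnearL [319. 391.  64.]
boxnearR [330. 191.  64.]
hatchfarL [580. 397.  74.]
hatchfarR [586. 211.  74.]
hnearL [428. 390.  74.]
hnearR [435. 201.  74.]
carryL [642.  37.   7.]
carryR [631. -67.   7.]
armL [592.  39.   7.]
armR [581. -60.   7.]
egg [377. 122.  55.]
sugar [ 367. -131.   82.]
mill [ 724. -178.  120.]
salt [726. 149.  53.]
butter [746. 257.  60.]
mug [780.  53.  85.]
bisc [ 660. -431.   30.]
```

>>> {"method": "arm_command", "body": {
  "increments": [
    [0, 0, -0.9, 1, 0, 0, 1],
    [0, 0, -0.9, 1, 0, 0, 1],
    [0, 0, -0.9, 1, 0, 0, 1],
    [0, 0, -0.9, 1, 0, 0, 1],
    [0, 0, -0.9, 1, 0, 0, 1],
    [0, 0, -0.9, 1, 0, 0, 1],
    [0, 0, -0.9, 1, 0, 0, 1],
    [0, 0, -0.9, 1, 0, 0, 1],
    [0, 0, -0.9, 1, 0, 0, 1]
  ],
  "newtons": 40
}}

```text
clock: 1.27
eef_pos: [266.6, -570.6, 200.5]
orientation: [[-0.151, 0.989, -0.0], [0.989, 0.151, 0.001], [0.001, -0.0, -1.0]]
wrist_force: [0.2, 0.3, -0.9]
grip_width: -0.0
grasp_force: 0.0
```

>>> {"method": "arm_command", "body": {
  "increments": [
    [0, 0, -0.9, 1, 1, 0, 1],
    [0, 0, -0.9, 1, 1, 0, 1],
    [0, 0, -0.9, 1, 1, 0, 1],
    [0, 0, -0.9, 1, 1, 0, 1],
    [0, 0, -0.9, 1, 1, 0, 1],
    [0, 0, -0.9, 1, 1, 0, 1],
    [0, 0, -0.9, 1, 1, 0, 1],
    [0, 0, -0.9, 1, 1, 0, 1],
    [0, 0, -0.9, 1, 1, 0, 1]
  ]
}}

```text
clock: 2.4
eef_pos: [333.5, -479.5, 200.7]
orientation: [[-1.0, 0.007, -0.0], [0.007, 1.0, 0.0], [0.0, 0.0, -1.0]]
wrist_force: [0.7, -0.7, 0.9]
grip_width: -0.003
grasp_force: 0.0
```

>>> {"method": "arm_command", "body": {
  "increments": [
    [0, 0, 0, -1, 1, 0, 1],
    [0, 0, 0, -1, 1, 0, 1],
    [0, 0, 0, -1, 1, 0, 1]
  ]
}}

```text
clock: 2.78
eef_pos: [415.7, -397.7, 200.9]
orientation: [[-1.0, 0.002, 0.0], [0.002, 1.0, 0.001], [-0.0, 0.001, -1.0]]
wrist_force: [-1.0, -0.4, -0.1]
grip_width: -0.002
grasp_force: 0.0
```

>>> {"method": "arm_command", "body": {
  "increments": [
    [0, 0, 0, -0.5, 0.6, 0, 1],
    [0, 0, 0, -1, 1, 0, 1],
    [0, 0, 0, -1, 1, 0, 1]
  ]
}}

```text
clock: 3.15
eef_pos: [495.9, -319.2, 200.9]
orientation: [[-1.0, 0.003, 0.0], [0.003, 1.0, -0.0], [-0.0, -0.0, -1.0]]
wrist_force: [0.5, -0.0, -0.4]
grip_width: -0.001
grasp_force: 0.0
```

>>> {"method": "arm_command", "body": {
  "increments": [
    [0, 0, 0, 0, 0.6, 0, 1],
    [0, 0, 0, 0, 1, 0, 1]
  ]
}}

```text
clock: 3.4
eef_pos: [493.5, -240.5, 200.6]
orientation: [[-1.0, 0.008, -0.001], [0.008, 1.0, -0.0], [0.001, -0.0, -1.0]]
wrist_force: [0.8, -0.3, 0.0]
grip_width: -0.0
grasp_force: 0.0
```

>>> {"method": "arm_command", "body": {
  "increments": [
    [0, 0, 0, 0, 0.6, 0, 1],
    [0, 0, 0, 0, 1, 0, 1]
  ]
}}

```text
clock: 3.65
eef_pos: [493.9, -160.3, 200.8]
orientation: [[-1.0, 0.007, -0.001], [0.007, 1.0, -0.0], [0.001, -0.0, -1.0]]
wrist_force: [0.7, -0.8, -0.6]
grip_width: -0.001
grasp_force: 0.0
```

>>> {"method": "arm_command", "body": {
  "increments": [
    [0, 0, 0, 0, 0.6, 0, 1],
    [0, 0, 0, 0, 1, 0, 1]
  ]
}}

```text
clock: 3.9
eef_pos: [494.5, -80.4, 200.9]
orientation: [[-1.0, 0.007, -0.0], [0.007, 1.0, -0.001], [0.0, -0.001, -1.0]]
wrist_force: [1.1, 0.2, 0.2]
grip_width: -0.0
grasp_force: 0.0
```

>>> {"method": "arm_command", "body": {
  "increments": [
    [0, 0, 0, 0, 0.6, 0, 1],
    [0, 0, 0, 0, 1, 0, 1]
  ]
}}

```text
clock: 4.15
eef_pos: [495.2, -0.5, 201.0]
orientation: [[-1.0, 0.007, -0.0], [0.007, 1.0, -0.001], [0.0, -0.001, -1.0]]
wrist_force: [1.0, -0.6, 0.5]
grip_width: -0.001
grasp_force: 0.0
```

>>> {"method": "arm_command", "body": {
  "increments": [
    [0, 0, 0, 0, 0.6, 0, 1],
    [0, 0, 0, 0, 1, 0, 1]
  ]
}}

```text
clock: 4.4
eef_pos: [496.0, 79.5, 201.0]
orientation: [[-1.0, 0.007, 0.0], [0.007, 1.0, -0.001], [-0.0, -0.001, -1.0]]
wrist_force: [-0.1, -0.1, 0.6]
grip_width: -0.004
grasp_force: 0.0
```

>>> {"method": "arm_command", "body": {
  "increments": [
    [0, 0, 0, 0, 0.6, 0, 1],
    [0, 0, 0, 0, 1, 0, 1]
  ]
}}

```text
clock: 4.65
eef_pos: [496.6, 159.5, 201.0]
orientation: [[-1.0, 0.007, 0.0], [0.007, 1.0, -0.001], [-0.0, -0.001, -1.0]]
wrist_force: [-0.7, -0.1, 0.3]
grip_width: 0.003
grasp_force: 0.0
```

>>> {"method": "arm_command", "body": {
  "increments": [
    [0, 0, 0, 0, 0.6, 0, 1],
    [0, 0, 0, 0, 1, 0, 1]
  ]
}}

```text
clock: 4.9
eef_pos: [497.4, 239.6, 200.9]
orientation: [[-1.0, 0.007, 0.001], [0.007, 1.0, -0.001], [-0.001, -0.001, -1.0]]
wrist_force: [1.0, -0.0, -0.3]
grip_width: -0.001
grasp_force: 0.0
```

>>> {"method": "arm_command", "body": {
  "increments": [
    [0, 0, 0, 0, 0.6, 0, 1],
    [0, 0, 0, 0, 0.7, 0, 1],
    [0, 0, 0, 0, 0.7, 0, 1],
    [0, 0, 0, 0, 0.7, 0, 1]
  ]
}}

```text
clock: 5.4
eef_pos: [497.2, 294.0, 200.8]
orientation: [[-1.0, 0.007, -0.0], [0.007, 1.0, -0.001], [0.0, -0.001, -1.0]]
wrist_force: [0.7, 0.4, -0.1]
grip_width: -0.005
grasp_force: 0.0
```

>>> {"method": "arm_command", "body": {
  "increments": [
    [0, 0, 0, -0.05, 0, 0.6, 1],
    [0, 0, 0, -0.05, 0, 1, 1],
    [0, 0, 0, -0.05, 0, 1, 1]
  ]
}}

```text
clock: 5.78
eef_pos: [498.5, 293.1, 118.1]
orientation: [[-1.0, 0.006, -0.006], [0.006, 1.0, -0.003], [0.006, -0.003, -1.0]]
wrist_force: [-0.3, 0.0, 0.3]
grip_width: -0.001
grasp_force: 0.0
```

>>> {"method": "arm_command", "body": {
  "increments": [
    [0, 0, 0, 0, 0, 0.25, 1],
    [0, 0, 0, 0, 0, 0.43, 1],
    [0, 0, 0, 0, 0, 0.43, 1]
  ]
}}

```text
clock: 6.15
eef_pos: [500.6, 295.0, 86.3]
orientation: [[-1.0, 0.005, -0.001], [0.005, 1.0, -0.001], [0.001, -0.001, -1.0]]
wrist_force: [0.1, 0.7, 0.8]
grip_width: -0.003
grasp_force: 0.0
```

>>> {"method": "arm_command", "body": {
  "increments": [
    [0, 0, 0, 0.2, 0, 0, 1],
    [0, 0, 0, 0.4, 0, 0, 1],
    [0, 0, 0, 0.6, 0, 0, 1],
    [0, 0, 0, 0.8, 0, 0, 1],
    [0, 0, 0, 1, 0, 0, 1]
  ]
}}

```text
clock: 6.78
eef_pos: [419.7, 296.0, 86.6]
orientation: [[-1.0, 0.004, 0.0], [0.004, 1.0, 0.0], [-0.0, 0.0, -1.0]]
wrist_force: [0.6, 0.7, 0.1]
grip_width: 0.003
grasp_force: 0.0
```

>>> {"method": "arm_command", "body": {
  "increments": [
    [0, 0, 0, 0.15, 0, 0, 1],
    [0, 0, 0, 0.3, 0, 0, 1],
    [0, 0, 0, 0.45, 0, 0, 1],
    [0, 0, 0, 0.45, 0, 0, 1]
  ]
}}

```text
clock: 7.28
eef_pos: [384.0, 296.0, 86.4]
orientation: [[-1.0, 0.004, -0.001], [0.004, 1.0, -0.0], [0.001, -0.0, -1.0]]
wrist_force: [0.8, 0.2, -0.2]
grip_width: -0.004
grasp_force: 0.0
```

>>> {"method": "arm_command", "body": {
  "increments": [
    [0, 0, 0, -0.1, 0, 0, 1],
    [0, 0, 0, -0.1, 0, -0.5, 1],
    [0, 0, 0, -0.1, 0, -1, -1],
    [0, 0, 0, -0.1, 0, -1, -1],
    [0, 0, 0, -0.1, 0, -1, -1]
  ]
}}

```text
clock: 7.9
eef_pos: [393.7, 296.1, 166.3]
orientation: [[-1.0, 0.005, 0.0], [0.005, 1.0, 0.0], [-0.0, 0.0, -1.0]]
wrist_force: [-0.3, 0.7, -0.5]
grip_width: 0.638
grasp_force: 0.0
```

```bash
python3 - <<'E'
from h import *
grab('top','top1')
E
```

```text
(no output)
```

View pics/top1.png

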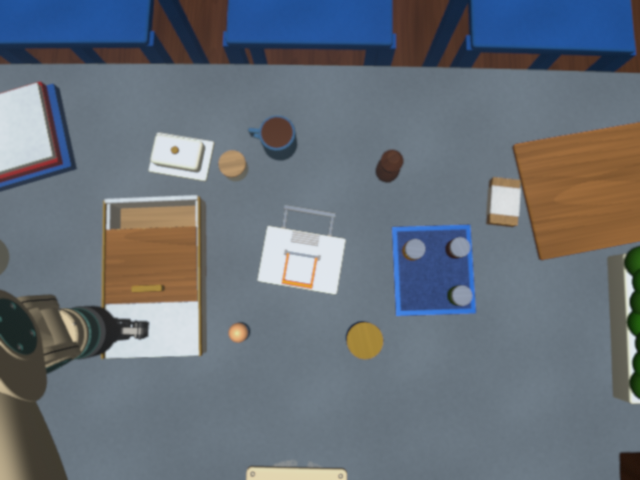

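The hatch hasn't moved: its grip is still at (147,288). The fingers are near (140,328), so I'll check the geometry.

```bash
python3 - <<'E'
from h import *
f=grab('top'); o=telemetry.get_obs(); print(o['eef_pos'],o['clock'])
print(proj(f,[o['eef_pos'],[460,298,100],[460,298,74],[393,296,240]]))
s=grab('scene'); print(proj(s,[o['eef_pos'],[460,298,100],[394,296,230]]))
print(ray(s,[(480,344)],100), ray(s,[(480,344)],87))
cv2.imwrite('pics/c2.png',cv2.resize(s['pixels'][200:480,320:640],None,fx=2,fy=2))
E
```

```text
[392.50251565 295.56874673 165.2021119 ] 8.0
[[133.26989675 324.64913701]
 [146.46322744 288.01263373]
 [150.91934274 288.26678255]
 [116.55442154 326.59905023]]
[[516.87132069 300.65996464]
 [480.44603885 338.38103728]
 [525.96894197 281.15482468]]
[[467.78114169 306.02466055 100.        ]] [[461.41766304 302.46332929  87.        ]]
```

View pics/c2.png

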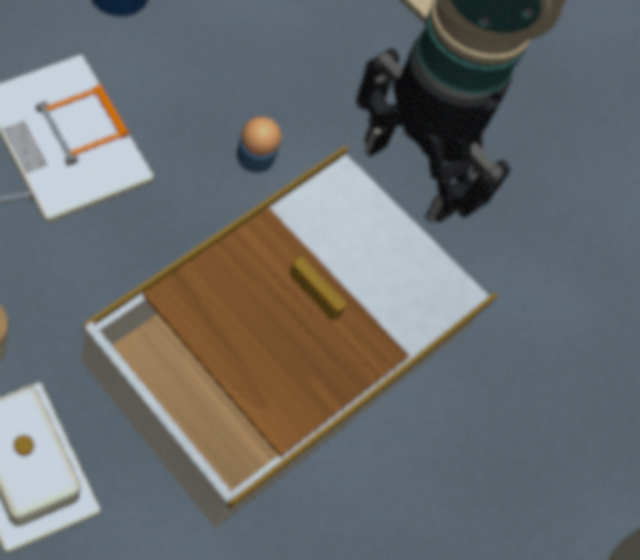

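>>> {"method": "arm_command", "body": {
  "increments": [
    [0, 0, 0, -0.6, 0, 0, 1],
    [0, 0, 0, -1, 0, 0, 1],
    [0, 0, 0, -1, 0, 0, 1]
  ]
}}

```text
clock: 8.43
eef_pos: [474.6, 295.4, 165.2]
orientation: [[-1.0, 0.006, -0.001], [0.006, 1.0, -0.001], [0.001, -0.001, -1.0]]
wrist_force: [0.4, -0.3, -0.5]
grip_width: 0.282
grasp_force: 0.0
```

>>> {"method": "arm_command", "body": {
  "increments": [
    [0, 0, 0, -0.25, 0, 0.5, 1],
    [0, 0, 0, -0.25, 0, 1, 1],
    [0, 0, 0, -0.25, 0, 1, 1],
    [0, 0, 0, -0.25, 0, 1, 1]
  ]
}}

```text
clock: 8.93
eef_pos: [492.7, 295.9, 87.2]
orientation: [[-1.0, 0.004, -0.0], [0.004, 1.0, 0.0], [0.0, 0.0, -1.0]]
wrist_force: [0.3, 0.8, 0.3]
grip_width: 0.0
grasp_force: 0.0
```

```bash
python3 - <<'E'
from h import *
s=grab('scene'); o=telemetry.get_obs(); print(o['eef_pos'],proj(s,[o['eef_pos']]))
cv2.imwrite('pics/c3.png',cv2.resize(s['pixels'][200:480,320:640],None,fx=2,fy=2))
E
```

```text
[493.60774092 296.26548091  88.13909621] [[463.91836705 350.03306248]]
```

View pics/c3.png

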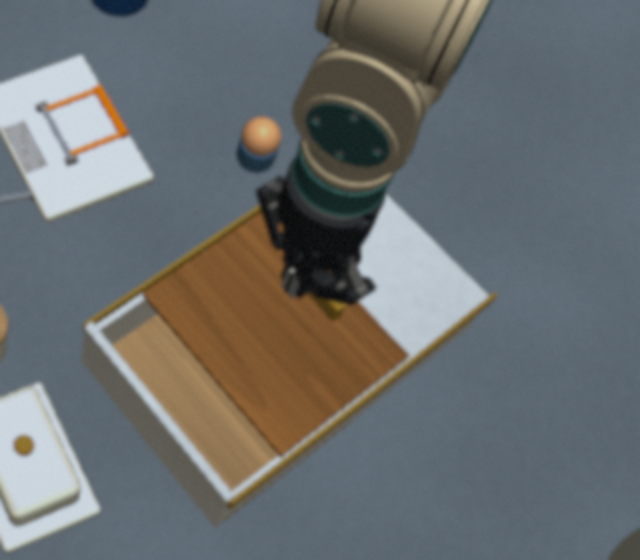

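Fingers are just beyond the grip, as expected. Pushing again lower, in small steps.

>>> {"method": "arm_command", "body": {
  "increments": [
    [0, 0, 0, 0, 0, 0.08, 1],
    [0, 0, 0, 0.1, 0, 0.08, 1],
    [0, 0, 0, 0.2, 0, 0.08, 1],
    [0, 0, 0, 0.3, 0, 0.08, 1],
    [0, 0, 0, 0.4, 0, 0.08, 1],
    [0, 0, 0, 0.5, 0, 0.08, 1]
  ]
}}

```text
clock: 9.72
eef_pos: [452.4, 295.9, 80.2]
orientation: [[-1.0, 0.004, 0.0], [0.004, 1.0, 0.0], [-0.0, 0.0, -1.0]]
wrist_force: [0.6, -0.5, -0.5]
grip_width: 0.0
grasp_force: 0.0
```

```bash
python3 - <<'E'
from h import *
s=grab('scene'); o=telemetry.get_obs(); print(o['eef_pos'],o['wrist_force'],o['effort'])
cv2.imwrite('pics/c4.png',cv2.resize(s['pixels'][200:480,320:640],None,fx=2,fy=2))
E
```

```text
[451.04143169 295.67242428  79.95905948] [-1.90066876 -0.56060112 -0.71175898] [-7.16747437e-01 -3.73272264e+01  2.75901711e+01 -5.49989026e-01
 -6.87125162e-02  9.67554952e-03]
```

View pics/c4.png

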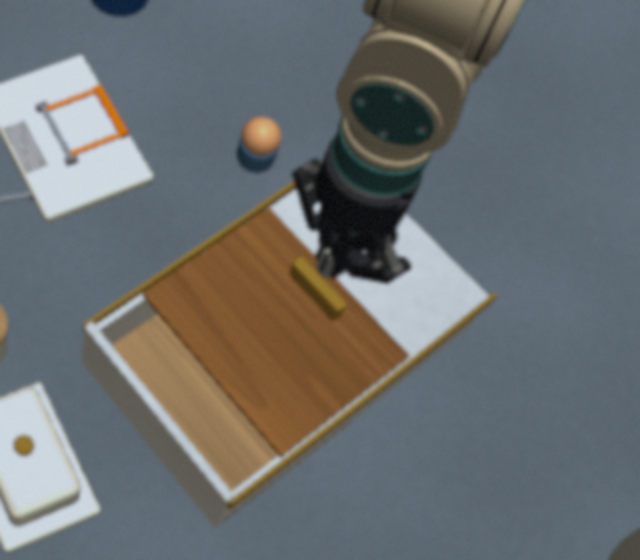

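```bash
python3 - <<'E'
from h import *
s=grab('scene')
for P in ([451,296,80],[451,296,100],[451,296,60],[460,298,100],[460,298,74],[454,268,100],[454,328,100]): print(P,(proj(s,[P])[0]-[320,200])*2)
w=grab('wrist'); T=w['world_from_camera']; print(np.round(T,2).tolist()); print(proj(w,[[451,296,80],[460,298,100]]))
cv2.imwrite('pics/c5.png',np.hstack([w['pixels'][::1,::1]]))
E
```

```text
[451, 296, 80] [322.69136251 280.33291995]
[451, 296, 100] [327.19315752 270.07728795]
[451, 296, 60] [318.31314053 290.28793475]
[460, 298, 100] [320.89207769 276.76207457]
[460, 298, 74] [315.15709638 289.94989865]
[454, 268, 100] [304.42615287 248.17543385]
[454, 328, 100] [348.16765672 299.26167391]
[[0.01, 0.95, 0.32, 369.33], [1.0, -0.01, -0.0, 296.66], [0.0, 0.32, -0.95, 252.56], [0.0, 0.0, 0.0, 1.0]]
[[322.73571165 282.38431521]
 [327.70033856 323.22713429]]
```

View pics/c5.png

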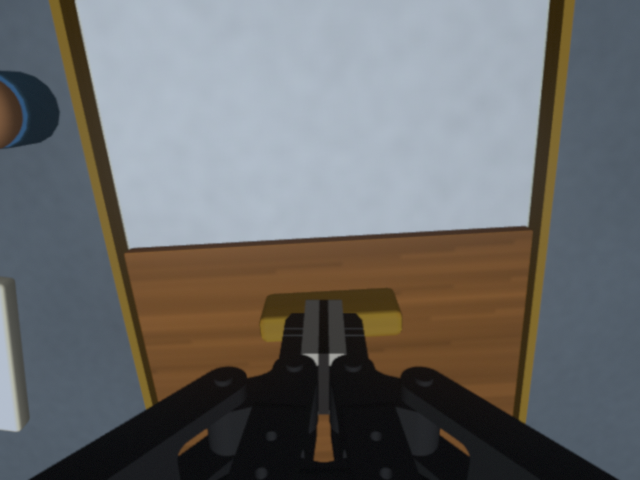

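>>> {"method": "arm_command", "body": {
  "increments": [
    [0, 0, 0, 0, 0, -0.3, 1],
    [0, 0, 0, -0.5, 0, -0.3, 1],
    [0, 0, 0, -0.7, 0, -0.3, 1],
    [0, 0, 0, -0.7, 0, 0, 1],
    [0, 0, 0, -0.7, 0, 0, 1]
  ]
}}

```text
clock: 10.5
eef_pos: [506.7, 294.5, 77.7]
orientation: [[-1.0, 0.005, -0.006], [0.005, 1.0, -0.002], [0.006, -0.002, -1.0]]
wrist_force: [-0.5, -0.5, 0.7]
grip_width: 0.003
grasp_force: 0.0
```

>>> {"method": "arm_command", "body": {
  "increments": [
    [0, 0, 0, 0, 0, 0.03, 1],
    [0, 0, 0, 0, 0, 0.06, 1],
    [0, 0, 0, 0, 0, 0.06, 1]
  ]
}}

```text
clock: 10.88
eef_pos: [509.0, 295.7, 75.7]
orientation: [[-1.0, 0.004, 0.0], [0.004, 1.0, 0.0], [-0.0, 0.0, -1.0]]
wrist_force: [-0.1, 0.4, -0.6]
grip_width: 0.001
grasp_force: 0.0
```

>>> {"method": "arm_command", "body": {
  "increments": [
    [0, 0, 0, 0, 0, 0.03, 1],
    [0, 0, 0, 0, 0, 0.05, 1],
    [0, 0, 0, 0, 0, 0.05, 1]
  ]
}}

```text
clock: 11.25
eef_pos: [508.8, 295.5, 71.1]
orientation: [[-1.0, 0.004, -0.0], [0.004, 1.0, -0.0], [0.0, -0.0, -1.0]]
wrist_force: [-0.2, -0.2, -0.1]
grip_width: 0.0
grasp_force: 0.0
```

>>> {"method": "arm_command", "body": {
  "increments": [
    [0, 0, 0, 0, 0, 0.04, 1],
    [0, 0, 0, 0, 0, 0.08, 1],
    [0, 0, 0, 0, 0, 0.08, 1]
  ]
}}

```text
clock: 11.62
eef_pos: [508.6, 295.4, 64.4]
orientation: [[-1.0, 0.004, -0.001], [0.004, 1.0, -0.0], [0.001, -0.0, -1.0]]
wrist_force: [-0.1, 0.4, 0.6]
grip_width: 0.001
grasp_force: 0.0
```

>>> {"method": "arm_command", "body": {
  "increments": [
    [0, 0, 0, 0, 0, 0.03, 1],
    [0, 0, 0, 0, 0, 0.05, 1],
    [0, 0, 0, 0, 0, 0.05, 1]
  ]
}}

```text
clock: 12.0
eef_pos: [508.9, 295.5, 60.7]
orientation: [[-1.0, 0.004, -0.0], [0.004, 1.0, -0.0], [0.0, -0.0, -1.0]]
wrist_force: [-0.7, -0.1, 0.6]
grip_width: 0.002
grasp_force: 0.0
```

>>> {"method": "arm_command", "body": {
  "increments": [
    [0, 0, 0, 0, 0, 0.03, 1],
    [0, 0, 0, 0, 0, 0.03, 1],
    [0, 0, 0, 0, 0, 0.03, 1]
  ]
}}

```text
clock: 12.38
eef_pos: [509.0, 295.6, 58.5]
orientation: [[-1.0, 0.004, -0.0], [0.004, 1.0, 0.0], [0.0, 0.0, -1.0]]
wrist_force: [-0.3, -0.5, 0.5]
grip_width: 0.001
grasp_force: 0.0
```

>>> {"method": "arm_command", "body": {
  "increments": [
    [0, 0, 0, 0.2, 0, 0, 1],
    [0, 0, 0, 0.4, 0, 0, 1],
    [0, 0, 0, 0.5, 0, 0, 1],
    [0, 0, 0, 0.6, 0, 0, 1],
    [0, 0, 0, 0.7, 0, 0, 1]
  ]
}}

```text
clock: 13.0
eef_pos: [452.9, 295.9, 58.8]
orientation: [[-1.0, 0.004, 0.001], [0.004, 1.0, -0.0], [-0.001, -0.0, -1.0]]
wrist_force: [1.7, -0.5, -0.5]
grip_width: 0.004
grasp_force: 0.7
```

```bash
python3 - <<'E'
from h import *
f=grab('top'); im=f['pixels']; o=telemetry.get_obs(); print(o['eef_pos'],o['wrist_force'])
s=grab('scene'); cv2.imwrite('pics/c6.png',np.hstack([cv2.resize(s['pixels'][260:420,380:540],None,fx=2.5,fy=2.5),cv2.resize(im[220:380,90:250],None,fx=2.5,fy=2.5)]))
for P in (o['eef_pos'],o['eef_pos']+[0,0,19]): print((proj(s,[P])[0]-[380,260])*2.5,(proj(f,[P])[0]-[90,220])*2.5+[400,0])
E
```

```text
[451.32614649 295.79028183  58.49890114] [0.03225643 0.27147722 0.80672466]
[246.96125839 213.78176536] [560.73849068 181.80148841]
[252.13889599 201.99505911] [552.91723732 181.55131592]
```

View pics/c6.png

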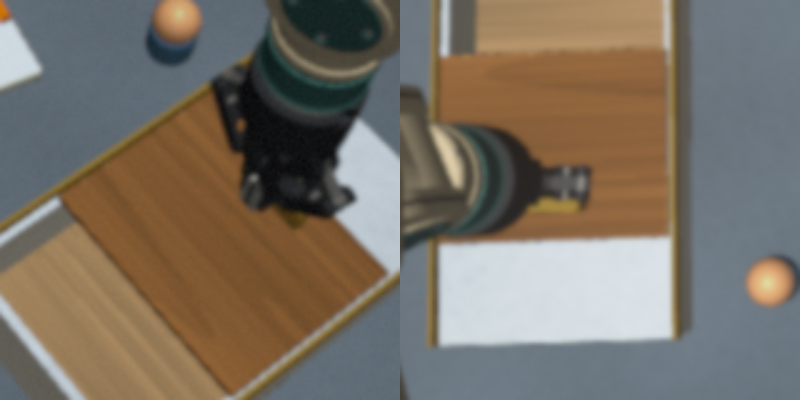

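>>> {"method": "arm_command", "body": {
  "increments": [
    [0, 0, 0, 0.2, 0, 0, 1],
    [0, 0, 0, 0.4, 0, 0, 1],
    [0, 0, 0, 0.6, 0, 0, 1],
    [0, 0, 0, 0.75, 0, 0, 1],
    [0, 0, 0, 0.84, 0, 0, 1],
    [0, 0, 0, 0.84, 0, 0, 1]
  ]
}}

```text
clock: 13.85
eef_pos: [384.7, 296.3, 58.4]
orientation: [[-1.0, 0.004, -0.001], [0.004, 1.0, 0.0], [0.001, 0.0, -1.0]]
wrist_force: [-0.2, 0.2, 0.3]
grip_width: -0.002
grasp_force: 0.0
```

>>> {"method": "arm_command", "body": {
  "increments": [
    [0, 0, 0, -0.2, 0, 0, 1],
    [0, 0, 0, -0.4, 0, 0, 1],
    [0, 0, 0, -0.4, 0, 0.02, 1],
    [0, 0, 0, -0.4, 0, 0.04, 1],
    [0, 0, 0, -0.4, 0, 0.04, 1]
  ]
}}

```text
clock: 14.48
eef_pos: [417.1, 295.7, 54.8]
orientation: [[-1.0, 0.004, -0.001], [0.004, 1.0, -0.001], [0.001, -0.001, -1.0]]
wrist_force: [0.1, -1.0, 0.6]
grip_width: 0.003
grasp_force: 0.0
```

>>> {"method": "arm_command", "body": {
  "increments": [
    [0, 0, 0, 0, 0, 0.02, 1],
    [0, 0, 0, 0, 0, 0.04, 1],
    [0, 0, 0, 0, 0, 0.04, 1]
  ]
}}

```text
clock: 14.85
eef_pos: [417.5, 296.0, 52.0]
orientation: [[-1.0, 0.004, -0.0], [0.004, 1.0, -0.0], [0.0, -0.0, -1.0]]
wrist_force: [-0.3, -0.4, 0.9]
grip_width: 0.003
grasp_force: 0.0
```

>>> {"method": "arm_command", "body": {
  "increments": [
    [0, 0, 0, 0, 0, 0.02, 1],
    [0, 0, 0, 0, 0, 0.04, 1],
    [0, 0, 0, 0, 0, 0.04, 1]
  ]
}}

```text
clock: 15.22
eef_pos: [417.7, 295.9, 48.7]
orientation: [[-1.0, 0.004, -0.0], [0.004, 1.0, -0.0], [0.0, -0.0, -1.0]]
wrist_force: [0.1, 0.1, -0.3]
grip_width: 0.003
grasp_force: 0.0
```

>>> {"method": "arm_command", "body": {
  "increments": [
    [0, 0, 0, 0, 0, 0.02, 1],
    [0, 0, 0, 0, 0, 0.04, 1],
    [0, 0, 0, 0, 0, 0.04, 1]
  ]
}}

```text
clock: 15.6
eef_pos: [417.6, 295.9, 45.5]
orientation: [[-1.0, 0.004, -0.0], [0.004, 1.0, -0.0], [0.0, -0.0, -1.0]]
wrist_force: [0.4, 0.3, 1.4]
grip_width: -0.001
grasp_force: 0.0
```

>>> {"method": "arm_command", "body": {
  "increments": [
    [0, 0, 0, 0, 0, 0.02, 1],
    [0, 0, 0, 0, 0, 0.04, 1],
    [0, 0, 0, 0, 0, 0.04, 1]
  ]
}}

```text
clock: 15.98
eef_pos: [418.9, 296.2, 43.6]
orientation: [[-1.0, 0.005, 0.002], [0.005, 1.0, 0.0], [-0.002, 0.0, -1.0]]
wrist_force: [-0.6, -0.7, 5.3]
grip_width: -0.003
grasp_force: 2.8
```

```bash
python3 - <<'E'
from h import *
f=grab('top'); w=grab('wrist'); o=telemetry.get_obs(); print(o['eef_pos'],o['wrist_force'],o['joint_pos'])
cv2.imwrite('pics/c7.png',np.hstack([cv2.resize(w['pixels'],(480,360)),cv2.resize(f['pixels'][180:370,90:220],(246,360))]))
E
```

```text
[418.9050403  296.16424257  43.60808739] [-1.21375057 -1.95161667  6.02772306] [ 0.48995112  0.21779076 -0.46371388  0.88740925 -0.00095534  0.4944776 ]
```

View pics/c7.png

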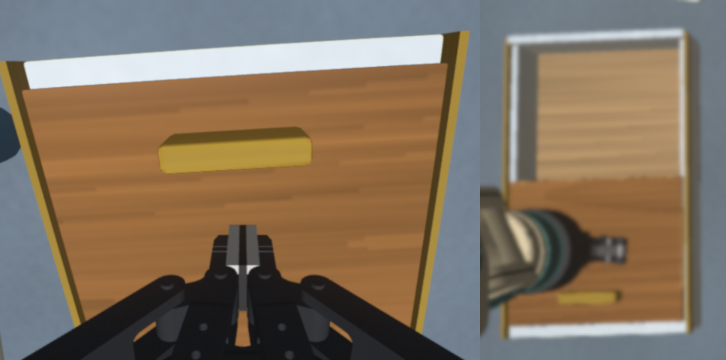

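Contact with the panel (top at 74) came at reported TCP z ≈ 44.5, so the real fingertips sit about 29 mm above the reported TCP. Hatch open, grip at about (147,337). Checking x/y consistency.

```bash
python3 - <<'E'
from h import *
f=grab('top'); im=f['pixels']; hsv=cv2.cvtColor(im,cv2.COLOR_BGR2HSV)
m=cv2.inRange(hsv,(20,130,90),(30,255,255)); m[:325]=0; m[350:]=0; m[:,:120]=0; m[:,175:]=0
q=cv2.findNonZero(m).reshape(-1,2).mean(0); print('grip',q,ray(f,[q],95))
print('tip proj',proj(f,[[418,296,74],[418,296,44]]))
w=grab('wrist'); print('w',proj(w,[[418,296,74],[418,296,44]])*.75, 'grip',proj(w,[[367,296,100]])*.75)
cv2.imwrite('pics/c8.png',cv2.resize(im[290:335,120:190],(700,450)))
E
```

```text
grip [146.95180723 336.62048193] [[366.01185332 293.23984769  95.        ]]
tip proj [[150.68583438 309.40946471]
 [155.5897576  309.09421477]]
w [[241.15676256 237.46357525]
 [241.31413954 211.85286028]] grip [[239.86816902 153.39288072]]
```

View pics/c8.png

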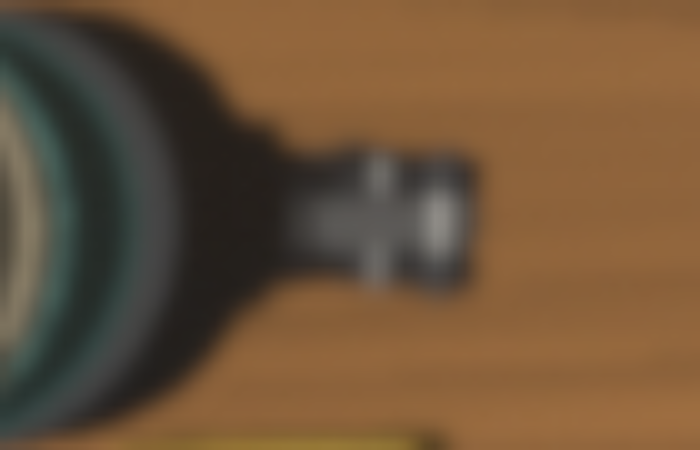

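>>> {"method": "arm_command", "body": {
  "increments": [
    [0, 0, 0, 0, 0, -0.6, 1],
    [0, 0, 0, 0, 0, -1, 1],
    [0, 0, 0, 0, 0, -1, 1]
  ]
}}

```text
clock: 16.55
eef_pos: [420.4, 297.4, 125.6]
orientation: [[-1.0, 0.004, 0.006], [0.004, 1.0, 0.003], [-0.006, 0.003, -1.0]]
wrist_force: [0.0, 0.4, -0.3]
grip_width: -0.001
grasp_force: 0.0
```

>>> {"method": "arm_command", "body": {
  "increments": [
    [0, 0, 0, -0.1, -0.5, -0.3, -1],
    [0, 0, 0, -0.24, -0.94, -0.4, -1],
    [0, 0, 0, -0.24, -0.94, -0.4, -1]
  ]
}}

```text
clock: 16.92
eef_pos: [437.0, 219.1, 154.1]
orientation: [[-1.0, 0.008, -0.0], [0.008, 1.0, -0.0], [0.0, -0.0, -1.0]]
wrist_force: [-0.3, -0.3, -0.2]
grip_width: 0.637
grasp_force: 0.0
```

>>> {"method": "arm_command", "body": {
  "increments": [
    [0, 0, 0, -0.12, -0.5, 0, -1],
    [0, 0, 0, -0.24, -0.94, 0, -1]
  ]
}}

```text
clock: 17.18
eef_pos: [454.6, 145.2, 153.1]
orientation: [[-1.0, 0.003, -0.002], [0.003, 1.0, 0.0], [0.002, 0.0, -1.0]]
wrist_force: [-0.2, 0.2, -0.0]
grip_width: 1.002
grasp_force: 0.0
```

>>> {"method": "arm_command", "body": {
  "increments": [
    [0, 0, 0, -0.12, -0.5, 0, -1],
    [0, 0, 0, -0.24, -0.94, 0, -1]
  ]
}}

```text
clock: 17.42
eef_pos: [473.6, 69.7, 153.1]
orientation: [[-1.0, 0.004, -0.002], [0.004, 1.0, 0.0], [0.002, 0.0, -1.0]]
wrist_force: [0.5, 0.4, 0.6]
grip_width: 1.002
grasp_force: 0.0
```

>>> {"method": "arm_command", "body": {
  "increments": [
    [0, 0, 0, -0.12, -0.5, 0, -1],
    [0, 0, 0, -0.24, -0.94, 0, -1]
  ]
}}

```text
clock: 17.68
eef_pos: [492.7, -5.5, 153.0]
orientation: [[-1.0, 0.004, -0.002], [0.004, 1.0, 0.001], [0.002, 0.001, -1.0]]
wrist_force: [-0.5, -0.2, 0.2]
grip_width: 1.002
grasp_force: 0.0
```

>>> {"method": "arm_command", "body": {
  "increments": [
    [0, 0, 0, -0.12, -0.5, 0, -1],
    [0, 0, 0, -0.24, -0.94, 0, -1]
  ]
}}

```text
clock: 17.92
eef_pos: [511.7, -80.7, 153.0]
orientation: [[-1.0, 0.004, -0.002], [0.004, 1.0, 0.001], [0.002, 0.001, -1.0]]
wrist_force: [0.9, 1.0, 0.0]
grip_width: 1.0
grasp_force: 0.0
```

>>> {"method": "arm_command", "body": {
  "increments": [
    [0, 0, 0, -0.12, -0.5, 0, -1],
    [0, 0, 0, -0.24, -0.94, 0, -1]
  ]
}}

```text
clock: 18.18
eef_pos: [530.7, -155.9, 152.8]
orientation: [[-1.0, 0.004, -0.002], [0.004, 1.0, 0.001], [0.002, 0.001, -1.0]]
wrist_force: [0.8, -0.4, 0.8]
grip_width: 0.999
grasp_force: 0.0
```

>>> {"method": "arm_command", "body": {
  "increments": [
    [0, 0, 0, -0.12, -0.5, 0, -1],
    [0, 0, 0, -0.24, -0.94, 0, -1],
    [0, 0, 0, -0.24, -0.94, 0, -1]
  ]
}}

```text
clock: 18.55
eef_pos: [550.3, -232.1, 152.8]
orientation: [[-1.0, 0.007, -0.001], [0.007, 1.0, 0.001], [0.001, 0.001, -1.0]]
wrist_force: [-0.1, 0.2, 0.2]
grip_width: 1.001
grasp_force: 0.0
```

```bash
cat > jars.py <<'E'
from h import *
# jars on the mat seen from the top camera: grey lids at z=55
def jars(f,z=55,box=(385,215,490,330)):
    hsv=cv2.cvtColor(f['pixels'],cv2.COLOR_BGR2HSV); m=cv2.inRange(hsv,(0,0,100),(180,70,255))
    x0,y0,x1,y1=box; k=np.zeros_like(m); k[y0:y1,x0:x1]=m[y0:y1,x0:x1]
    c,_=cv2.findContours(cv2.morphologyEx(k,cv2.MORPH_OPEN,np.ones((5,5))),cv2.RETR_EXTERNAL,cv2.CHAIN_APPROX_NONE)
    for q in c:
        if 150<cv2.contourArea(q)<500:
            (x,y),r=cv2.minEnclosingCircle(q); print('jar',(round(x),round(y)),round(r,1),ray(f,[(x,y)],z)[0].round(1))
if __name__=='__main__':
    import sys
    f=grab('top',sys.argv[1]); jars(f,box=(395,228,476,312)); w=grab('wrist',sys.argv[1]+'w'); o=telemetry.get_obs(); print(o['eef_pos'],o['grip_width'],o['clock'])
    p=o['eef_pos']; print('wrist proj of point under tool at z=55:',proj(w,[[p[0],p[1],55]]))
E
python3 jars.py t2
```

```text
[ 549.21391668 -229.80789677  152.99313118] 0.9976417788493636 18.65
wrist proj of point under tool at z=55: [[323.36018794 220.04141437]]
```

View pics/t2w.png

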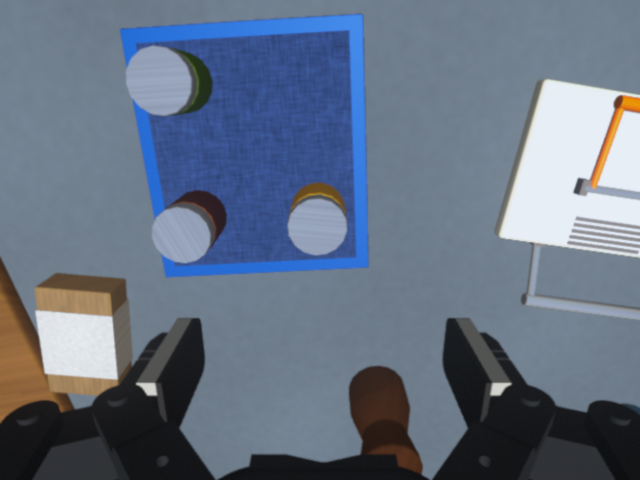

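Wrist view: yellow jar lid at (317,225), red (183,232), green (160,80); nothing has moved.

```bash
python3 - <<'E'
from h import *
w=grab('wrist'); print(np.round(w['world_from_camera'],2).tolist())
print(ray(w,[(317,225),(183,232),(160,80)],55).round(1))
print(ray(w,[(317,225),(183,232),(160,80)],26).round(1)); print(ray(w,[(317,225),(183,232),(160,80)],84).round(1))
E
```

```text
[[0.01, 0.95, 0.32, 467.05], [1.0, -0.01, 0.0, -229.25], [0.0, 0.32, -0.95, 325.68], [0.0, 0.0, 0.0, 1.0]]
[[ 552.4 -233.3   55. ]
 [ 556.6 -323.7   55. ]
 [ 459.9 -327.    55. ]]
[[ 561.5 -233.7   26. ]
 [ 566.2 -333.9   26. ]
 [ 459.2 -337.4   26. ]]
[[ 543.2 -232.8   84. ]
 [ 547.  -313.6   84. ]
 [ 460.7 -316.5   84. ]]
```

>>> {"method": "arm_command", "body": {
  "increments": [
    [0, 0, 0, -0.03, -0.02, 0.5, -1],
    [0, 0, 0, -0.03, -0.02, 1, -1],
    [0, 0, 0, -0.03, -0.02, 1, -1],
    [0, 0, 0, -0.03, -0.02, 1, -1]
  ]
}}

```text
clock: 19.2
eef_pos: [552.9, -232.0, 75.6]
orientation: [[-1.0, 0.003, 0.001], [0.003, 1.0, -0.0], [-0.001, -0.0, -1.0]]
wrist_force: [0.7, 0.2, 0.9]
grip_width: 1.001
grasp_force: 0.0
```

>>> {"method": "arm_command", "body": {
  "increments": [
    [0, 0, 0, 0, 0, 0.3, -1],
    [0, 0, 0, 0, 0, 0.6, -1],
    [0, 0, 0, 0, 0, 0.8, -1],
    [0, 0, 0, 0, 0, 1, -1],
    [0, 0, 0, 0, 0, 1, -1]
  ]
}}

```text
clock: 19.82
eef_pos: [551.6, -232.1, -6.3]
orientation: [[-1.0, 0.004, -0.002], [0.004, 1.0, 0.001], [0.002, 0.001, -1.0]]
wrist_force: [-0.2, -0.0, 1.1]
grip_width: 1.0
grasp_force: 0.0
```

>>> {"method": "arm_command", "body": {
  "increments": [
    [0, 0, 0, 0, 0, 0.06, -1],
    [0, 0, 0, 0, 0, 0.12, -1],
    [0, 0, 0, 0, 0, 0.12, 1],
    [0, 0, 0, 0, 0, 0.12, 1],
    [0, 0, 0, 0, 0, 0.12, 1],
    [0, 0, 0, 0, 0, 0.12, 1]
  ],
  "newtons": 30
}}

```text
clock: 20.58
eef_pos: [552.7, -232.8, -14.7]
orientation: [[-1.0, 0.004, 0.001], [0.004, 1.0, -0.0], [-0.001, -0.0, -1.0]]
wrist_force: [-0.3, -0.2, 1.4]
grip_width: 0.487
grasp_force: 30.5
```

>>> {"method": "arm_command", "body": {
  "increments": [
    [0, 0, 0, 0, 0, -0.3, 1],
    [0, 0, 0, 0, 0, -0.8, 1],
    [0, 0, 0, 0, 0, -1, 1],
    [0, 0, 0, 0, 0, -1, 1]
  ]
}}

```text
clock: 21.08
eef_pos: [553.3, -233.1, 65.9]
orientation: [[-1.0, 0.004, 0.002], [0.004, 1.0, -0.001], [-0.002, -0.001, -1.0]]
wrist_force: [-0.9, -0.0, -2.1]
grip_width: 0.488
grasp_force: 30.7
```

>>> {"method": "arm_command", "body": {
  "increments": [
    [0, 0, 0, 0, 0.1, -0.5, 1],
    [0, 0, 0, -0.04, 0.5, -0.6, 1],
    [0, 0, 0, -0.08, 0.92, -0.6, 1],
    [0, 0, 0, -0.08, 0.92, -0.6, 1]
  ]
}}

```text
clock: 21.58
eef_pos: [557.4, -156.5, 110.8]
orientation: [[-1.0, 0.002, -0.004], [0.002, 1.0, 0.002], [0.004, 0.002, -1.0]]
wrist_force: [-0.2, -1.1, -1.0]
grip_width: 0.485
grasp_force: 30.9
```

>>> {"method": "arm_command", "body": {
  "increments": [
    [0, 0, 0, -0.05, 0.5, 0, 1],
    [0, 0, 0, -0.1, 0.92, 0, 1]
  ]
}}

```text
clock: 21.82
eef_pos: [566.3, -85.1, 111.1]
orientation: [[-1.0, 0.006, -0.003], [0.006, 1.0, 0.0], [0.003, 0.0, -1.0]]
wrist_force: [-0.2, -0.4, -1.2]
grip_width: 0.486
grasp_force: 31.1
```

>>> {"method": "arm_command", "body": {
  "increments": [
    [0, 0, 0, -0.05, 0.5, 0, 1],
    [0, 0, 0, -0.1, 0.92, 0, 1]
  ]
}}

```text
clock: 22.08
eef_pos: [574.7, -11.2, 111.1]
orientation: [[-1.0, 0.005, -0.003], [0.005, 1.0, -0.0], [0.003, -0.0, -1.0]]
wrist_force: [0.9, 0.3, -0.5]
grip_width: 0.483
grasp_force: 31.1
```

>>> {"method": "arm_command", "body": {
  "increments": [
    [0, 0, 0, -0.05, 0.5, 0, 1],
    [0, 0, 0, -0.1, 0.92, 0, 1]
  ]
}}

```text
clock: 22.32
eef_pos: [583.1, 62.2, 111.1]
orientation: [[-1.0, 0.005, -0.003], [0.005, 1.0, -0.0], [0.003, -0.0, -1.0]]
wrist_force: [0.6, -0.5, -1.3]
grip_width: 0.487
grasp_force: 31.1
```

>>> {"method": "arm_command", "body": {
  "increments": [
    [0, 0, 0, -0.05, 0.5, 0, 1],
    [0, 0, 0, -0.1, 0.92, 0, 1]
  ]
}}

```text
clock: 22.58
eef_pos: [591.6, 135.7, 111.0]
orientation: [[-1.0, 0.005, -0.002], [0.005, 1.0, -0.001], [0.002, -0.001, -1.0]]
wrist_force: [0.8, -0.1, -0.5]
grip_width: 0.484
grasp_force: 31.1
```

>>> {"method": "arm_command", "body": {
  "increments": [
    [0, 0, 0, -0.05, 0.5, 0, 1],
    [0, 0, 0, -0.1, 0.92, 0, 1]
  ]
}}

```text
clock: 22.82
eef_pos: [600.1, 209.2, 110.9]
orientation: [[-1.0, 0.005, -0.002], [0.005, 1.0, -0.001], [0.002, -0.001, -1.0]]
wrist_force: [-0.5, -0.5, -0.1]
grip_width: 0.483
grasp_force: 31.1
```

>>> {"method": "arm_command", "body": {
  "increments": [
    [0, 0, 0, -0.05, 0.5, 0, 1],
    [0, 0, 0, -0.1, 0.92, 0, 1],
    [0, 0, 0, -0.1, 0.92, 0, 1],
    [0, 0, 0, -0.1, 0.92, 0, 1]
  ]
}}

```text
clock: 23.32
eef_pos: [608.3, 281.2, 111.3]
orientation: [[-1.0, 0.005, -0.002], [0.005, 1.0, -0.002], [0.002, -0.002, -1.0]]
wrist_force: [-0.6, -0.7, -2.0]
grip_width: 0.482
grasp_force: 31.2
```

```bash
cat > boxm.py <<'E'
from h import *
# inside of the compartment from the wrist camera: wooden floor/edges; print box corner checks
w=grab('wrist'); o=telemetry.get_obs(); print(o['eef_pos'],o['grip_width'])
im=w['pixels']; cv2.imwrite('pics/bw.png',im)
E
python3 boxm.py
```

```text
[608.40645373 280.9585039  111.64454409] 0.48412228005967634
```

View pics/bw.png

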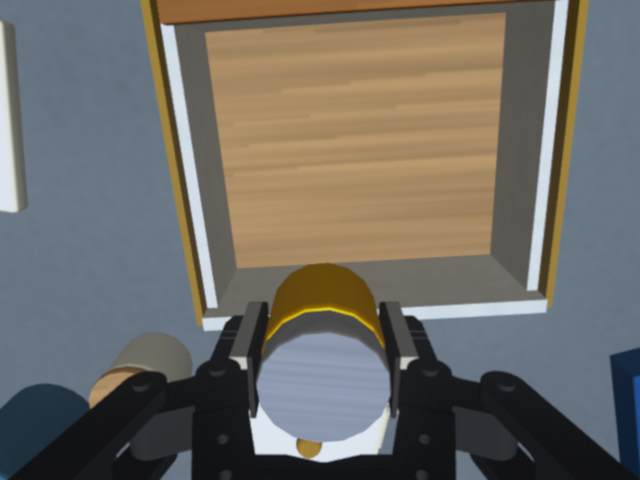

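Wrist view: floor corners (z=6) at (207,33), (505,14), (491,256), (235,269). The jar hangs upright in the pads at (325,360).

```bash
python3 - <<'E'
from h import *
w=grab('wrist'); P=ray(w,[(491,256),(235,269),(207,33),(505,14)],6); print(P.round(1))
e=P[0]-P[1]; th=np.arctan2(e[1],e[0]); 
a=th-np.pi/2 if np.cos(th-np.pi/2)>0 else th+np.pi/2
print('yaw',a,'width',np.linalg.norm(e))
c=(P[0]+P[1])/2; u=np.array([np.cos(a),np.sin(a)]);v=np.array([-u[1],u[0]])
O=c[:2]-154*u; print('origin',O)
for b in((28,-25),(77,25),(126,-25)): print(b,O+b[0]*u+b[1]*v)
E
```

```text
[[637.9 400.1   6. ]
 [646.6 218.    6. ]
 [492.5 212.4   6. ]
 [483.3 390.4   6. ]]
yaw 0.04745619033723991 width 182.33221184623218
origin [488.43231762 301.71471686]
(28, -25) [517.58675377 278.07113734]
(77, 25) [564.15966894 330.33932626]
(126, -25) [615.47642207 282.72009855]
```

>>> {"method": "arm_command", "body": {
  "increments": [
    [0, 0, 0, -0.06, 0.01, 0.3, 1],
    [0, 0, 0, -0.06, 0.01, 0.7, 1],
    [0, 0, 0, -0.06, 0.01, 1, 1],
    [0, 0, 0, -0.06, 0.01, 1, 1]
  ]
}}

```text
clock: 23.92
eef_pos: [611.3, 281.1, 30.3]
orientation: [[-1.0, 0.006, -0.006], [0.006, 1.0, -0.002], [0.006, -0.002, -1.0]]
wrist_force: [-0.3, 0.1, -0.1]
grip_width: 0.482
grasp_force: 31.2
```

>>> {"method": "arm_command", "body": {
  "increments": [
    [0, 0, 0, 0, 0, 0.2, 1],
    [0, 0, 0, 0, 0, 0.4, 1],
    [0, 0, 0, 0, 0, 0.53, 1],
    [0, 0, 0, 0, 0, 0.53, 1],
    [0, 0, 0, 0, 0, 0.53, 1]
  ]
}}

```text
clock: 24.55
eef_pos: [613.9, 283.3, -9.3]
orientation: [[-1.0, 0.004, 0.0], [0.004, 1.0, 0.0], [-0.0, 0.0, -1.0]]
wrist_force: [0.6, 0.9, -0.4]
grip_width: 0.486
grasp_force: 31.3
```

>>> {"method": "arm_command", "body": {
  "increments": [
    [0, 0, 0, 0, 0, 0, -0.4],
    [0, 0, 0, 0, 0, 0, -0.4],
    [0, 0, 0, 0, 0, 0, -0.4],
    [0, 0, 0, 0, 0, -0.3, -0.4],
    [0, 0, 0, 0, 0, -0.7, -0.4],
    [0, 0, 0, 0, 0, -1, -0.4],
    [0, 0, 0, 0, 0, -1, -0.4]
  ]
}}

```text
clock: 25.42
eef_pos: [616.0, 284.0, 73.3]
orientation: [[-1.0, 0.004, 0.005], [0.004, 1.0, 0.002], [-0.005, 0.002, -1.0]]
wrist_force: [0.1, -1.0, -0.7]
grip_width: 0.701
grasp_force: 0.0
```

>>> {"method": "arm_command", "body": {
  "increments": [
    [0, 0, 0, 0, 0, -0.5, -1],
    [0, 0, 0, 0, 0, -0.8, -1],
    [0, 0, 0, 0, 0, -0.8, -1]
  ]
}}

```text
clock: 25.8
eef_pos: [615.0, 283.6, 135.6]
orientation: [[-1.0, 0.004, 0.003], [0.004, 1.0, 0.001], [-0.003, 0.001, -1.0]]
wrist_force: [0.9, 0.3, -0.5]
grip_width: 1.002
grasp_force: 0.0
```

```bash
python3 - <<'E'
from h import *
w=grab('wrist','w3'); f=grab('top','t3'); 
from jars import jars
print('mat'); jars(f,box=(395,228,476,312)); print('box'); jars(f,58,(112,200,195,262)); print('wrist'); 
hsv=cv2.cvtColor(w['pixels'],cv2.COLOR_BGR2HSV); m=cv2.inRange(hsv,(95,15,120),(125,70,255)); m[300:]=0
c,_=cv2.findContours(cv2.morphologyEx(m,cv2.MORPH_OPEN,np.ones((7,7))),cv2.RETR_EXTERNAL,cv2.CHAIN_APPROX_NONE)
for q in c:
    if cv2.contourArea(q)>800: x,y,ww,hh=cv2.boundingRect(q); print(x,y,ww,hh,ray(w,[(x+ww/2,y+hh/2)],58)[0].round(1))
print(telemetry.get_obs()['eef_pos'])
E
```

```text
mat
jar (462, 295) 10.2 [ 459.2 -328.1   55. ]
jar (459, 247) 10.0 [ 557.1 -324.2   55. ]
box
jar (165, 214) 10.3 [613. 284.  58.]
wrist
292 200 62 60 [615.4 284.1  58. ]
209 195 359 105 [627.3 325.4  58. ]
0 121 193 135 [587.9 147.2  58. ]
172 18 49 261 [564.6 210.4  58. ]
0 14 30 177 [537.5 109.1  58. ]
541 0 95 193 [536.6 435.2  58. ]
507 0 33 263 [556.  400.7  58. ]
[612.80709994 282.83427203 132.64825974]
```

>>> {"method": "arm_command", "body": {
  "increments": [
    [0, 0, 0, 0.04, -0.5, 0, -1],
    [0, 0, 0, 0.085, -0.95, 0, -1]
  ]
}}

```text
clock: 26.15
eef_pos: [604.7, 206.1, 131.6]
orientation: [[-1.0, 0.003, -0.004], [0.003, 1.0, -0.001], [0.004, -0.001, -1.0]]
wrist_force: [0.5, -0.5, -0.1]
grip_width: 0.997
grasp_force: 0.0
```

>>> {"method": "arm_command", "body": {
  "increments": [
    [0, 0, 0, 0.04, -0.5, 0, -1],
    [0, 0, 0, 0.085, -0.95, 0, -1]
  ]
}}

```text
clock: 26.4
eef_pos: [597.5, 129.7, 131.7]
orientation: [[-1.0, 0.004, -0.004], [0.004, 1.0, -0.001], [0.004, -0.001, -1.0]]
wrist_force: [-0.2, 1.2, 0.1]
grip_width: 0.999
grasp_force: 0.0
```

>>> {"method": "arm_command", "body": {
  "increments": [
    [0, 0, 0, 0.04, -0.5, 0, -1],
    [0, 0, 0, 0.085, -0.95, 0, -1]
  ]
}}

```text
clock: 26.65
eef_pos: [590.3, 53.9, 131.8]
orientation: [[-1.0, 0.005, -0.004], [0.005, 1.0, -0.0], [0.004, -0.0, -1.0]]
wrist_force: [-0.2, 0.4, -0.4]
grip_width: 1.005
grasp_force: 0.0
```

>>> {"method": "arm_command", "body": {
  "increments": [
    [0, 0, 0, 0.04, -0.5, 0, -1],
    [0, 0, 0, 0.085, -0.95, 0, -1]
  ]
}}

```text
clock: 26.9
eef_pos: [583.3, -21.8, 131.9]
orientation: [[-1.0, 0.005, -0.004], [0.005, 1.0, 0.001], [0.004, 0.001, -1.0]]
wrist_force: [0.4, 0.4, -0.4]
grip_width: 0.999
grasp_force: 0.0
```

>>> {"method": "arm_command", "body": {
  "increments": [
    [0, 0, 0, 0.04, -0.5, 0, -1],
    [0, 0, 0, 0.085, -0.95, 0, -1]
  ]
}}

```text
clock: 27.15
eef_pos: [576.1, -97.6, 131.8]
orientation: [[-1.0, 0.005, -0.004], [0.005, 1.0, 0.001], [0.004, 0.001, -1.0]]
wrist_force: [1.0, 0.1, -0.5]
grip_width: 1.0
grasp_force: 0.0
```

>>> {"method": "arm_command", "body": {
  "increments": [
    [0, 0, 0, 0.04, -0.5, 0, -1],
    [0, 0, 0, 0.085, -0.95, 0, -1]
  ]
}}

```text
clock: 27.4
eef_pos: [569.1, -173.3, 131.8]
orientation: [[-1.0, 0.005, -0.004], [0.005, 1.0, 0.002], [0.004, 0.002, -1.0]]
wrist_force: [0.5, 0.6, 0.2]
grip_width: 1.0
grasp_force: 0.0
```

>>> {"method": "arm_command", "body": {
  "increments": [
    [0, 0, 0, 0.04, -0.5, 0, -1],
    [0, 0, 0, 0.085, -0.95, 0, -1]
  ]
}}

```text
clock: 27.65
eef_pos: [562.1, -249.1, 131.7]
orientation: [[-1.0, 0.005, -0.004], [0.005, 1.0, 0.002], [0.004, 0.002, -1.0]]
wrist_force: [0.5, -0.2, -0.0]
grip_width: 1.0
grasp_force: 0.0
```

>>> {"method": "arm_command", "body": {
  "increments": [
    [0, 0, 0, 0.04, -0.5, 0, -1],
    [0, 0, 0, 0.085, -0.95, 0, -1],
    [0, 0, 0, 0.085, -0.95, 0, -1],
    [0, 0, 0, 0.085, -0.95, 0, -1]
  ]
}}

```text
clock: 28.15
eef_pos: [555.5, -323.4, 132.5]
orientation: [[-1.0, 0.005, -0.003], [0.005, 1.0, 0.003], [0.003, 0.003, -1.0]]
wrist_force: [1.1, -0.5, 0.6]
grip_width: 0.998
grasp_force: 0.0
```

```bash
cat > look.py <<'E'
from h import *
import sys
w=grab('wrist'); f=grab('top')
from jars import jars
print('mat'); jars(f,box=(395,228,476,312)); print('box'); jars(f,58,(112,200,195,262))
hsv=cv2.cvtColor(w['pixels'],cv2.COLOR_BGR2HSV); m=cv2.inRange(hsv,(95,15,120),(125,70,255)); m[310:]=0
c,_=cv2.findContours(cv2.morphologyEx(m,cv2.MORPH_OPEN,np.ones((7,7))),cv2.RETR_EXTERNAL,cv2.CHAIN_APPROX_NONE)
for q in c:
    x,y,ww,hh=cv2.boundingRect(q)
    if 40<ww<80 and 40<hh<80: print('wrist',x,y,ww,hh,ray(w,[(x+ww/2,y+hh/2)],55)[0].round(1))
o=telemetry.get_obs(); print(o['eef_pos'],o['clock'])
E
python3 look.py
```

```text
mat
jar (461, 295) 9.7 [ 459.9 -327.4   55. ]
box
wrist 286 206 63 59 [ 559.1 -326.3   55. ]
wrist 275 29 72 77 [ 461.  -328.8   55. ]
[ 556.13151918 -323.06021122  133.37819681] 28.25
```

```bash
python3 - <<'E'
from h import *
a=cv2.imread('pics/t3.png'); f=grab('top','t4'); b=f['pixels']
d=cv2.absdiff(a,b).max(2)>40; d=d[195:360,100:205].astype(np.uint8)
n,l,s,c=cv2.connectedComponentsWithStats(d)
for i in range(1,n):
    if s[i,4]>15: print(s[i]+[100,195,0,0,0],c[i]+[100,195])
for im in(a,b):
    g=cv2.cvtColor(im,cv2.COLOR_BGR2HSV); m=cv2.inRange(g,(0,0,100),(180,70,255))[200:235,105:198]
    print('\n'.join(''.join('#' if v else '.' for v in r) for r in m[::2,::1])); print()
E
```

```text
[ 100  195   78   19 1058] [136.8705104  202.30056711]
[100 329   3  31  60] [100.68333333 347.88333333]
........................................................................#####################
.........................................................................####################
.........................................................................####################
.........................................................................................####
....................................................#######........#......................###
...................................................###################....................###
.####.............................................####################....................###
.#####............................................#####################...................###
.######.......#...................................#####################...................###
.######.......#...................................####################....................###
.#####........#....................................####
[... 1689 characters left out ...]
##################.....................###
######........#......................................##############.......................###
######........#..........................................#######..........................###
######........#...........................................................................###
######........#...........................................................................###
######........#...........................................................................###
######........#...........................................................................###
######........#...........................................................................###
```

>>> {"method": "arm_command", "body": {
  "increments": [
    [0, 0, 0, -0.03, -0.02, 0.5, -1],
    [0, 0, 0, -0.03, -0.02, 1, -1],
    [0, 0, 0, -0.03, -0.02, 1, -1],
    [0, 0, 0, -0.03, -0.02, 1, -1]
  ]
}}

```text
clock: 28.8
eef_pos: [559.9, -326.1, 55.8]
orientation: [[-1.0, 0.004, 0.001], [0.004, 1.0, -0.001], [-0.001, -0.001, -1.0]]
wrist_force: [0.0, -0.3, -0.1]
grip_width: 1.001
grasp_force: 0.0
```

>>> {"method": "arm_command", "body": {
  "increments": [
    [0, 0, 0, 0, 0, 0.3, -1],
    [0, 0, 0, 0, 0, 0.6, -1],
    [0, 0, 0, 0, 0, 0.84, -1],
    [0, 0, 0, 0, 0, 0.84, -1],
    [0, 0, 0, 0, 0, 0.84, 1],
    [0, 0, 0, 0, 0, 0.84, 1],
    [0, 0, 0, 0, 0, 0.84, 1],
    [0, 0, 0, 0, 0, 0.84, 1],
    [0, 0, 0, 0, 0, 0.84, 1]
  ]
}}

```text
clock: 29.92
eef_pos: [560.1, -326.9, -11.4]
orientation: [[-1.0, 0.004, 0.002], [0.004, 1.0, -0.001], [-0.002, -0.001, -1.0]]
wrist_force: [-0.4, 0.2, 6.6]
grip_width: 0.485
grasp_force: 30.6
```

>>> {"method": "arm_command", "body": {
  "increments": [
    [0, 0, 0, 0, 0, -0.3, 1],
    [0, 0, 0, 0, 0, -0.8, 1],
    [0, 0, 0, 0, 0, -1, 1],
    [0, 0, 0, 0, 0, -1, 1]
  ]
}}

```text
clock: 30.42
eef_pos: [559.9, -326.9, 68.3]
orientation: [[-1.0, 0.004, 0.002], [0.004, 1.0, -0.002], [-0.002, -0.002, -1.0]]
wrist_force: [-0.6, -0.6, -1.7]
grip_width: 0.48
grasp_force: 30.5
```

>>> {"method": "arm_command", "body": {
  "increments": [
    [0, 0, 0, 0, 0, -0.4, 1],
    [0, 0, 0, 0, 0, -0.6, 1],
    [0, 0, 0, 0, 0, -0.6, 1]
  ]
}}

```text
clock: 30.8
eef_pos: [559.7, -326.7, 115.7]
orientation: [[-1.0, 0.004, 0.001], [0.004, 1.0, -0.001], [-0.001, -0.001, -1.0]]
wrist_force: [1.0, 0.8, -1.3]
grip_width: 0.482
grasp_force: 30.6
```

>>> {"method": "arm_command", "body": {
  "increments": [
    [0, 0, 0, 0, 0.4, 0, 1],
    [0, 0, 0, 0, 0.91, 0, 1],
    [0, 0, 0, 0, 0.91, 0, 1]
  ]
}}

```text
clock: 31.18
eef_pos: [557.7, -250.2, 113.2]
orientation: [[-1.0, 0.001, -0.004], [0.001, 1.0, 0.003], [0.004, 0.003, -1.0]]
wrist_force: [-0.2, -0.7, -0.1]
grip_width: 0.481
grasp_force: 30.8
```

>>> {"method": "arm_command", "body": {
  "increments": [
    [0, 0, 0, 0, 0.5, 0, 1],
    [0, 0, 0, 0, 0.91, 0, 1]
  ]
}}

```text
clock: 31.42
eef_pos: [559.1, -180.2, 113.9]
orientation: [[-1.0, 0.005, -0.002], [0.005, 1.0, 0.0], [0.002, 0.0, -1.0]]
wrist_force: [-0.6, 0.8, -0.4]
grip_width: 0.483
grasp_force: 30.8
```

>>> {"method": "arm_command", "body": {
  "increments": [
    [0, 0, 0, 0, 0.5, 0, 1],
    [0, 0, 0, 0, 0.91, 0, 1]
  ]
}}

```text
clock: 31.68
eef_pos: [559.5, -107.1, 114.0]
orientation: [[-1.0, 0.005, -0.001], [0.005, 1.0, 0.0], [0.001, 0.0, -1.0]]
wrist_force: [0.1, 0.4, 0.9]
grip_width: 0.484
grasp_force: 30.8
```

>>> {"method": "arm_command", "body": {
  "increments": [
    [0, 0, 0, 0, 0.5, 0, 1],
    [0, 0, 0, 0, 0.91, 0, 1]
  ]
}}

```text
clock: 31.92
eef_pos: [559.9, -34.3, 114.1]
orientation: [[-1.0, 0.005, -0.001], [0.005, 1.0, -0.0], [0.001, -0.0, -1.0]]
wrist_force: [0.7, 0.2, -0.8]
grip_width: 0.482
grasp_force: 30.8
```

>>> {"method": "arm_command", "body": {
  "increments": [
    [0, 0, 0, 0, 0.5, 0, 1],
    [0, 0, 0, 0, 0.91, 0, 1]
  ]
}}

```text
clock: 32.17
eef_pos: [560.4, 38.4, 114.2]
orientation: [[-1.0, 0.005, -0.001], [0.005, 1.0, -0.0], [0.001, -0.0, -1.0]]
wrist_force: [0.9, -0.8, -1.0]
grip_width: 0.48
grasp_force: 30.8
```

>>> {"method": "arm_command", "body": {
  "increments": [
    [0, 0, 0, 0, 0.5, 0, 1],
    [0, 0, 0, 0, 0.91, 0, 1]
  ]
}}

```text
clock: 32.42
eef_pos: [560.8, 111.3, 114.1]
orientation: [[-1.0, 0.005, -0.001], [0.005, 1.0, -0.0], [0.001, -0.0, -1.0]]
wrist_force: [0.3, -0.4, -0.1]
grip_width: 0.485
grasp_force: 30.8
```

>>> {"method": "arm_command", "body": {
  "increments": [
    [0, 0, 0, 0, 0.5, 0, 1],
    [0, 0, 0, 0, 0.91, 0, 1]
  ]
}}

```text
clock: 32.67
eef_pos: [561.3, 184.1, 114.1]
orientation: [[-1.0, 0.005, -0.001], [0.005, 1.0, -0.001], [0.001, -0.001, -1.0]]
wrist_force: [0.6, -1.5, -0.4]
grip_width: 0.489
grasp_force: 30.8
```

>>> {"method": "arm_command", "body": {
  "increments": [
    [0, 0, 0, 0, 0.5, 0, 1],
    [0, 0, 0, 0, 0.91, 0, 1]
  ]
}}

```text
clock: 32.92
eef_pos: [561.7, 256.9, 114.0]
orientation: [[-1.0, 0.005, -0.001], [0.005, 1.0, -0.001], [0.001, -0.001, -1.0]]
wrist_force: [0.7, -0.1, -0.6]
grip_width: 0.48
grasp_force: 30.8
```

>>> {"method": "arm_command", "body": {
  "increments": [
    [0, 0, 0, 0, 0.5, 0, 1],
    [0, 0, 0, 0, 0.91, 0, 1],
    [0, 0, 0, 0, 0.91, 0, 1],
    [0, 0, 0, 0, 0.91, 0, 1]
  ]
}}

```text
clock: 33.42
eef_pos: [561.8, 328.0, 114.2]
orientation: [[-1.0, 0.005, -0.001], [0.005, 1.0, -0.001], [0.001, -0.001, -1.0]]
wrist_force: [0.8, -0.2, -1.1]
grip_width: 0.484
grasp_force: 30.9
```

>>> {"method": "arm_command", "body": {
  "increments": [
    [0, 0, 0, 0, 0.01, 0.3, 1],
    [0, 0, 0, 0, 0.01, 0.7, 1],
    [0, 0, 0, 0, 0.01, 1, 1],
    [0, 0, 0, 0, 0.01, 1, 1]
  ]
}}

```text
clock: 33.92
eef_pos: [559.7, 327.2, 32.6]
orientation: [[-1.0, 0.006, -0.005], [0.006, 1.0, -0.003], [0.005, -0.003, -1.0]]
wrist_force: [-0.3, -0.2, -0.0]
grip_width: 0.486
grasp_force: 30.9
```

>>> {"method": "arm_command", "body": {
  "increments": [
    [0, 0, 0, 0, 0, 0.2, 1],
    [0, 0, 0, 0, 0, 0.4, 1],
    [0, 0, 0, 0, 0, 0.53, 1],
    [0, 0, 0, 0, 0, 0.53, 1],
    [0, 0, 0, 0, 0, 0.53, 1]
  ]
}}

```text
clock: 34.55
eef_pos: [561.9, 329.9, -7.2]
orientation: [[-1.0, 0.004, -0.0], [0.004, 1.0, -0.0], [0.0, -0.0, -1.0]]
wrist_force: [-0.4, 0.3, -0.8]
grip_width: 0.486
grasp_force: 31.2
```

>>> {"method": "arm_command", "body": {
  "increments": [
    [0, 0, 0, 0, 0, 0, -0.4],
    [0, 0, 0, 0, 0, 0, -0.4],
    [0, 0, 0, 0, 0, 0, -0.4],
    [0, 0, 0, 0, 0, -0.3, -0.4],
    [0, 0, 0, 0, 0, -0.7, -0.4],
    [0, 0, 0, 0, 0, -1, -0.4],
    [0, 0, 0, 0, 0, -1, -0.4]
  ]
}}

```text
clock: 35.42
eef_pos: [564.1, 330.8, 75.5]
orientation: [[-1.0, 0.004, 0.005], [0.004, 1.0, 0.002], [-0.005, 0.002, -1.0]]
wrist_force: [-0.3, 0.1, -0.7]
grip_width: 0.701
grasp_force: 0.0
```

>>> {"method": "arm_command", "body": {
  "increments": [
    [0, 0, 0, 0, 0, -0.5, -1],
    [0, 0, 0, 0, 0, -0.8, -1],
    [0, 0, 0, 0, 0, -0.8, -1]
  ]
}}

```text
clock: 35.8
eef_pos: [563.1, 330.3, 137.9]
orientation: [[-1.0, 0.004, 0.003], [0.004, 1.0, 0.001], [-0.003, 0.001, -1.0]]
wrist_force: [0.0, 0.6, -0.0]
grip_width: 1.0
grasp_force: 0.0
```

```bash
python3 look.py; python3 - <<'E'
from h import *
from jars import jars
f=grab('top'); jars(f,58,(112,206,195,262))
E
```

```text
mat
jar (461, 295) 10.2 [ 458.8 -327.6   55. ]
box
jar (141, 240) 10.1 [558.3 330.6  58. ]
wrist 292 196 62 59 [562.3 330.8  55. ]
[561.03233511 329.35868232 135.08374931] 35.9
jar (141, 240) 9.9 [557.9 331.   58. ]
jar (164, 214) 10.8 [614.3 284.5  58. ]
```

>>> {"method": "arm_command", "body": {
  "increments": [
    [0, 0, 0, 0.07, -0.5, 0, -1],
    [0, 0, 0, 0.14, -0.91, 0, -1]
  ]
}}

```text
clock: 36.2
eef_pos: [548.7, 255.7, 134.4]
orientation: [[-1.0, 0.004, -0.004], [0.004, 1.0, -0.002], [0.004, -0.002, -1.0]]
wrist_force: [1.2, 0.5, 0.5]
grip_width: 1.002
grasp_force: 0.0
```

>>> {"method": "arm_command", "body": {
  "increments": [
    [0, 0, 0, 0.07, -0.5, 0, -1],
    [0, 0, 0, 0.14, -0.91, 0, -1]
  ]
}}

```text
clock: 36.45
eef_pos: [537.0, 182.6, 134.6]
orientation: [[-1.0, 0.005, -0.004], [0.005, 1.0, -0.001], [0.004, -0.001, -1.0]]
wrist_force: [-0.0, -0.9, 0.9]
grip_width: 1.0
grasp_force: 0.0
```

>>> {"method": "arm_command", "body": {
  "increments": [
    [0, 0, 0, 0.07, -0.5, 0, -1],
    [0, 0, 0, 0.14, -0.91, 0, -1]
  ]
}}

```text
clock: 36.7
eef_pos: [525.5, 110.0, 134.7]
orientation: [[-1.0, 0.005, -0.004], [0.005, 1.0, -0.001], [0.004, -0.001, -1.0]]
wrist_force: [0.3, 0.6, 0.0]
grip_width: 1.002
grasp_force: 0.0
```

>>> {"method": "arm_command", "body": {
  "increments": [
    [0, 0, 0, 0.07, -0.5, 0, -1],
    [0, 0, 0, 0.14, -0.91, 0, -1]
  ]
}}

```text
clock: 36.95
eef_pos: [514.0, 37.5, 134.8]
orientation: [[-1.0, 0.005, -0.004], [0.005, 1.0, 0.0], [0.004, 0.0, -1.0]]
wrist_force: [0.0, 0.4, 0.5]
grip_width: 1.001
grasp_force: 0.0
```

>>> {"method": "arm_command", "body": {
  "increments": [
    [0, 0, 0, 0.07, -0.5, 0, -1],
    [0, 0, 0, 0.14, -0.91, 0, -1]
  ]
}}

```text
clock: 37.2
eef_pos: [502.6, -35.0, 134.9]
orientation: [[-1.0, 0.005, -0.003], [0.005, 1.0, 0.001], [0.003, 0.001, -1.0]]
wrist_force: [1.0, 0.3, 0.3]
grip_width: 0.999
grasp_force: 0.0
```

>>> {"method": "arm_command", "body": {
  "increments": [
    [0, 0, 0, 0.07, -0.5, 0, -1],
    [0, 0, 0, 0.14, -0.91, 0, -1]
  ]
}}

```text
clock: 37.45
eef_pos: [491.1, -107.6, 134.9]
orientation: [[-1.0, 0.005, -0.003], [0.005, 1.0, 0.001], [0.003, 0.001, -1.0]]
wrist_force: [0.0, -0.6, 0.5]
grip_width: 1.0
grasp_force: 0.0
```

>>> {"method": "arm_command", "body": {
  "increments": [
    [0, 0, 0, 0.07, -0.5, 0, -1],
    [0, 0, 0, 0.14, -0.91, 0, -1]
  ]
}}

```text
clock: 37.7
eef_pos: [479.7, -180.2, 134.9]
orientation: [[-1.0, 0.005, -0.003], [0.005, 1.0, 0.002], [0.003, 0.001, -1.0]]
wrist_force: [-0.6, 0.3, 0.3]
grip_width: 1.003
grasp_force: 0.0
```

>>> {"method": "arm_command", "body": {
  "increments": [
    [0, 0, 0, 0.07, -0.5, 0, -1],
    [0, 0, 0, 0.14, -0.91, 0, -1]
  ]
}}

```text
clock: 37.95
eef_pos: [468.3, -252.8, 134.8]
orientation: [[-1.0, 0.005, -0.003], [0.005, 1.0, 0.002], [0.003, 0.002, -1.0]]
wrist_force: [0.1, 0.5, -0.5]
grip_width: 0.998
grasp_force: 0.0
```

>>> {"method": "arm_command", "body": {
  "increments": [
    [0, 0, 0, 0.07, -0.5, 0, -1],
    [0, 0, 0, 0.14, -0.91, 0, -1],
    [0, 0, 0, 0.14, -0.91, 0, -1],
    [0, 0, 0, 0.14, -0.91, 0, -1]
  ]
}}

```text
clock: 38.45
eef_pos: [457.3, -323.8, 135.3]
orientation: [[-1.0, 0.005, -0.002], [0.005, 1.0, 0.003], [0.002, 0.003, -1.0]]
wrist_force: [-0.5, -0.0, 1.1]
grip_width: 1.0
grasp_force: 0.0
```

```bash
python3 look.py
```

```text
mat
box
jar (141, 240) 10.5 [558.9 330.1  58. ]
wrist 282 203 63 60 [ 460.2 -329.2   55. ]
[ 457.81016083 -323.53665418  135.97160582] 38.55
```

>>> {"method": "arm_command", "body": {
  "increments": [
    [0, 0, 0, -0.02, -0.04, 0.5, -1],
    [0, 0, 0, -0.02, -0.04, 1, -1],
    [0, 0, 0, -0.02, -0.04, 1, -1],
    [0, 0, 0, -0.02, -0.04, 1, -1]
  ]
}}

```text
clock: 39.05
eef_pos: [460.6, -328.1, 58.0]
orientation: [[-1.0, 0.003, 0.001], [0.003, 1.0, -0.001], [-0.001, -0.001, -1.0]]
wrist_force: [-0.2, -0.1, 1.4]
grip_width: 1.001
grasp_force: 0.0
```

>>> {"method": "arm_command", "body": {
  "increments": [
    [0, 0, 0, 0, 0, 0.3, -1],
    [0, 0, 0, 0, 0, 0.6, -1],
    [0, 0, 0, 0, 0, 0.84, -1],
    [0, 0, 0, 0, 0, 0.84, -1],
    [0, 0, 0, 0, 0, 0.84, 1],
    [0, 0, 0, 0, 0, 0.84, 1],
    [0, 0, 0, 0, 0, 0.84, 1],
    [0, 0, 0, 0, 0, 0.84, 1],
    [0, 0, 0, 0, 0, 0.84, 1]
  ]
}}

```text
clock: 40.17
eef_pos: [460.9, -329.1, -8.8]
orientation: [[-1.0, 0.004, 0.002], [0.004, 1.0, -0.002], [-0.002, -0.002, -1.0]]
wrist_force: [-1.1, 0.1, 6.3]
grip_width: 0.484
grasp_force: 30.4
```

>>> {"method": "arm_command", "body": {
  "increments": [
    [0, 0, 0, 0, 0, -0.3, 1],
    [0, 0, 0, 0, 0, -0.8, 1],
    [0, 0, 0, 0, 0, -1, 1],
    [0, 0, 0, 0, 0, -1, 1]
  ]
}}

```text
clock: 40.67
eef_pos: [460.8, -329.0, 70.8]
orientation: [[-1.0, 0.004, 0.002], [0.004, 1.0, -0.002], [-0.002, -0.002, -1.0]]
wrist_force: [0.4, -0.1, -1.1]
grip_width: 0.482
grasp_force: 30.6
```

>>> {"method": "arm_command", "body": {
  "increments": [
    [0, 0, 0, 0, 0, -0.4, 1],
    [0, 0, 0, 0, 0, -0.6, 1],
    [0, 0, 0, 0, 0, -0.6, 1],
    [0, 0, 0, 0, 0, -0.6, 1]
  ]
}}

```text
clock: 41.18
eef_pos: [459.2, -327.6, 116.3]
orientation: [[-1.0, 0.004, -0.002], [0.004, 1.0, 0.001], [0.002, 0.001, -1.0]]
wrist_force: [-1.7, -0.3, -0.9]
grip_width: 0.485
grasp_force: 30.6
```

>>> {"method": "arm_command", "body": {
  "increments": [
    [0, 0, 0, -0.04, 0.4, 0, 1],
    [0, 0, 0, -0.083, 0.945, 0, 1],
    [0, 0, 0, -0.083, 0.945, 0, 1]
  ]
}}

```text
clock: 41.55
eef_pos: [465.3, -249.3, 115.9]
orientation: [[-1.0, 0.001, -0.003], [0.001, 1.0, 0.003], [0.003, 0.003, -1.0]]
wrist_force: [0.7, 0.7, -2.1]
grip_width: 0.48
grasp_force: 30.8
```

>>> {"method": "arm_command", "body": {
  "increments": [
    [0, 0, 0, -0.04, 0.5, 0, 1],
    [0, 0, 0, -0.083, 0.945, 0, 1]
  ]
}}

```text
clock: 41.8
eef_pos: [473.5, -176.7, 116.8]
orientation: [[-1.0, 0.006, -0.001], [0.006, 1.0, 0.0], [0.001, 0.0, -1.0]]
wrist_force: [0.5, 0.2, -1.1]
grip_width: 0.479
grasp_force: 30.9
```

>>> {"method": "arm_command", "body": {
  "increments": [
    [0, 0, 0, -0.04, 0.5, 0, 1],
    [0, 0, 0, -0.083, 0.945, 0, 1]
  ]
}}

```text
clock: 42.05
eef_pos: [480.5, -100.8, 116.9]
orientation: [[-1.0, 0.005, -0.001], [0.005, 1.0, 0.0], [0.001, 0.0, -1.0]]
wrist_force: [0.6, 0.3, 0.2]
grip_width: 0.481
grasp_force: 30.9
```

>>> {"method": "arm_command", "body": {
  "increments": [
    [0, 0, 0, -0.04, 0.5, 0, 1],
    [0, 0, 0, -0.083, 0.945, 0, 1]
  ]
}}

```text
clock: 42.3
eef_pos: [487.6, -25.2, 116.9]
orientation: [[-1.0, 0.005, -0.001], [0.005, 1.0, -0.0], [0.001, -0.0, -1.0]]
wrist_force: [0.1, 0.2, -0.6]
grip_width: 0.482
grasp_force: 30.9
```

>>> {"method": "arm_command", "body": {
  "increments": [
    [0, 0, 0, -0.04, 0.5, 0, 1],
    [0, 0, 0, -0.083, 0.945, 0, 1]
  ]
}}

```text
clock: 42.55
eef_pos: [494.7, 50.3, 116.9]
orientation: [[-1.0, 0.005, -0.001], [0.005, 1.0, -0.0], [0.001, -0.0, -1.0]]
wrist_force: [1.2, -0.0, -0.9]
grip_width: 0.484
grasp_force: 30.9
```

>>> {"method": "arm_command", "body": {
  "increments": [
    [0, 0, 0, -0.04, 0.5, 0, 1],
    [0, 0, 0, -0.083, 0.945, 0, 1]
  ]
}}

```text
clock: 42.8
eef_pos: [501.8, 125.9, 116.8]
orientation: [[-1.0, 0.005, -0.001], [0.005, 1.0, -0.001], [0.001, -0.001, -1.0]]
wrist_force: [0.3, -0.4, -0.6]
grip_width: 0.48
grasp_force: 30.9
```

>>> {"method": "arm_command", "body": {
  "increments": [
    [0, 0, 0, -0.04, 0.5, 0, 1],
    [0, 0, 0, -0.083, 0.945, 0, 1]
  ]
}}

```text
clock: 43.05
eef_pos: [508.9, 201.5, 116.7]
orientation: [[-1.0, 0.005, -0.001], [0.005, 1.0, -0.001], [0.001, -0.001, -1.0]]
wrist_force: [1.0, 0.0, -0.4]
grip_width: 0.481
grasp_force: 30.9
```

>>> {"method": "arm_command", "body": {
  "increments": [
    [0, 0, 0, -0.04, 0.5, 0, 1],
    [0, 0, 0, -0.083, 0.945, 0, 1],
    [0, 0, 0, -0.083, 0.945, 0, 1],
    [0, 0, 0, -0.083, 0.945, 0, 1],
    [0, 0, 0, -0.083, 0.945, 0, 1]
  ]
}}

```text
clock: 43.68
eef_pos: [515.5, 275.1, 117.3]
orientation: [[-1.0, 0.006, -0.001], [0.006, 1.0, -0.001], [0.001, -0.001, -1.0]]
wrist_force: [0.1, 0.7, -0.8]
grip_width: 0.485
grasp_force: 31.0
```

>>> {"method": "arm_command", "body": {
  "increments": [
    [0, 0, 0, -0.01, 0.01, 0.3, 1],
    [0, 0, 0, -0.01, 0.01, 0.7, 1],
    [0, 0, 0, -0.01, 0.01, 1, 1],
    [0, 0, 0, -0.01, 0.01, 1, 1]
  ]
}}

```text
clock: 44.18
eef_pos: [514.2, 275.3, 35.6]
orientation: [[-1.0, 0.006, -0.005], [0.006, 1.0, -0.002], [0.005, -0.002, -1.0]]
wrist_force: [-0.8, 0.5, -0.2]
grip_width: 0.483
grasp_force: 31.0
```

>>> {"method": "arm_command", "body": {
  "increments": [
    [0, 0, 0, 0, 0, 0.2, 1],
    [0, 0, 0, 0, 0, 0.4, 1],
    [0, 0, 0, 0, 0, 0.53, 1],
    [0, 0, 0, 0, 0, 0.53, 1],
    [0, 0, 0, 0, 0, 0.53, 1]
  ]
}}

```text
clock: 44.8
eef_pos: [516.4, 277.2, -4.8]
orientation: [[-1.0, 0.004, -0.0], [0.004, 1.0, -0.0], [0.0, -0.0, -1.0]]
wrist_force: [0.2, -1.0, -0.4]
grip_width: 0.483
grasp_force: 31.3
```

>>> {"method": "arm_command", "body": {
  "increments": [
    [0, 0, 0, 0, 0, 0, -0.4],
    [0, 0, 0, 0, 0, 0, -0.4],
    [0, 0, 0, 0, 0, 0, -0.4],
    [0, 0, 0, 0, 0, -0.3, -0.4],
    [0, 0, 0, 0, 0, -0.7, -0.4],
    [0, 0, 0, 0, 0, -1, -0.4],
    [0, 0, 0, 0, 0, -1, -0.4]
  ]
}}

```text
clock: 45.68
eef_pos: [518.6, 278.1, 77.8]
orientation: [[-1.0, 0.004, 0.005], [0.004, 1.0, 0.002], [-0.005, 0.002, -1.0]]
wrist_force: [0.9, -0.1, 0.5]
grip_width: 0.698
grasp_force: 0.0
```

>>> {"method": "arm_command", "body": {
  "increments": [
    [0, 0, 0, 0, 0, -0.5, 1],
    [0, 0, 0, 0, 0, -0.8, 1],
    [0, 0, 0, 0, 0, -0.8, 1]
  ]
}}

```text
clock: 46.05
eef_pos: [517.7, 277.7, 140.3]
orientation: [[-1.0, 0.004, 0.003], [0.004, 1.0, 0.001], [-0.003, 0.001, -1.0]]
wrist_force: [0.9, -0.3, 0.2]
grip_width: 0.063
grasp_force: 0.0
```

>>> {"method": "arm_command", "body": {
  "increments": [
    [0, 0, 0, 0.5, 0, 0, 1],
    [0, 0, 0, 1, 0, 0, 1]
  ]
}}

```text
clock: 46.3
eef_pos: [434.3, 276.8, 136.7]
orientation: [[-1.0, 0.005, -0.004], [0.005, 1.0, -0.002], [0.004, -0.002, -1.0]]
wrist_force: [-0.6, 0.9, 0.4]
grip_width: -0.002
grasp_force: 0.0
```

>>> {"method": "arm_command", "body": {
  "increments": [
    [0, 0, 0, 0.5, 0, 0, 1],
    [0, 0, 0, 1, 0.2, 0, 1],
    [0, 0, 0, 1, 0.2, 0, 1],
    [0, 0, 0, 1, 0.2, 0, 1]
  ]
}}

```text
clock: 46.8
eef_pos: [356.2, 293.5, 138.0]
orientation: [[-1.0, 0.004, -0.001], [0.004, 1.0, -0.001], [0.001, -0.001, -1.0]]
wrist_force: [1.3, 0.4, -0.3]
grip_width: -0.003
grasp_force: 0.0
```

```bash
python3 - <<'E'
from h import *
from jars import jars
f=grab('top','t5'); print(telemetry.get_obs()['eef_pos'],telemetry.get_obs()['clock']); jars(f,58,(112,206,195,262)); s=grab('scene')
cv2.imwrite('pics/v13.png',np.hstack([cv2.resize(f['pixels'][180:360,90:260],(400,424)),cv2.resize(s['pixels'][290:460,360:520],(400,424))]))
E
```

```text
[356.7853717  293.60752678 138.34915298] 46.85
jar (141, 240) 10.4 [559.2 330.3  58. ]
jar (164, 214) 10.8 [614.3 284.5  58. ]
```

```bash
python3 - <<'E'
from h import *
from jars import jars
f=grab('top'); print(proj(f,[[516,277,58]])); jars(f,58,(112,206,195,285))
E
```

```text
[[165.27027673 261.19401343]]
jar (165, 262) 10.5 [514.  277.8  58. ]
jar (141, 240) 10.5 [559.1 330.4  58. ]
jar (164, 214) 10.8 [614.3 284.5  58. ]
```

>>> {"method": "arm_command", "body": {
  "increments": [
    [0, 0, 0, 0.27, 0, 0, 1],
    [0, 0, 0, 0.27, 0, 0.5, 1],
    [0, 0, 0, 0.27, 0, 1, 1],
    [0, 0, 0, 0.27, 0, 1, 1]
  ]
}}

```text
clock: 47.45
eef_pos: [331.1, 291.7, 56.7]
orientation: [[-1.0, 0.005, -0.007], [0.005, 1.0, -0.004], [0.007, -0.004, -1.0]]
wrist_force: [-0.5, 0.1, -0.1]
grip_width: 0.003
grasp_force: 0.0
```

>>> {"method": "arm_command", "body": {
  "increments": [
    [0, 0, 0, 0, 0, 0.04, 1],
    [0, 0, 0, 0, 0, 0.04, 1],
    [0, 0, 0, -0.2, 0, 0.04, 1],
    [0, 0, 0, -0.4, 0, 0.04, 1],
    [0, 0, 0, -0.6, 0, 0.04, 1],
    [0, 0, 0, -0.8, 0, 0.04, 1],
    [0, 0, 0, -1, 0, 0.04, 1]
  ]
}}

```text
clock: 48.32
eef_pos: [416.1, 293.6, 56.0]
orientation: [[-1.0, 0.005, -0.0], [0.005, 1.0, 0.0], [0.0, 0.0, -1.0]]
wrist_force: [-2.2, 0.9, 0.9]
grip_width: -0.002
grasp_force: 0.8
```

>>> {"method": "arm_command", "body": {
  "increments": [
    [0, 0, 0, -0.2, 0, 0, 1],
    [0, 0, 0, -0.4, 0, 0, 1],
    [0, 0, 0, -0.6, 0, 0, 1],
    [0, 0, 0, -0.8, 0, 0, 1],
    [0, 0, 0, -0.9, 0, 0, 1],
    [0, 0, 0, -0.9, 0, 0, 1]
  ]
}}

```text
clock: 49.08
eef_pos: [488.2, 293.1, 56.3]
orientation: [[-1.0, 0.005, 0.001], [0.005, 1.0, -0.0], [-0.001, -0.0, -1.0]]
wrist_force: [-0.4, 0.4, -0.4]
grip_width: -0.004
grasp_force: 0.0
```

>>> {"method": "arm_command", "body": {
  "increments": [
    [0, 0, 0, -0.05, 0, 0, 1],
    [0, 0, 0, -0.1, 0, 0, 1],
    [0, 0, 0, -0.15, 0, 0, 1],
    [0, 0, 0, -0.15, 0, 0, 1],
    [0, 0, 0, -0.15, 0, 0, 1]
  ]
}}

```text
clock: 49.7
eef_pos: [499.0, 293.3, 56.1]
orientation: [[-1.0, 0.004, 0.0], [0.004, 1.0, -0.0], [-0.0, -0.0, -1.0]]
wrist_force: [-0.8, 0.0, 0.3]
grip_width: 0.005
grasp_force: 0.4
```

Push on to feel the stop.

>>> {"method": "arm_command", "body": {
  "increments": [
    [0, 0, 0, -0.03, 0, 0, 1],
    [0, 0, 0, -0.06, 0, 0, 1],
    [0, 0, 0, -0.06, 0, 0, 1]
  ]
}}

```text
clock: 50.08
eef_pos: [499.0, 293.3, 55.7]
orientation: [[-1.0, 0.003, -0.009], [0.003, 1.0, 0.001], [0.009, 0.0, -1.0]]
wrist_force: [-10.8, 1.3, 7.0]
grip_width: -0.0
grasp_force: 5.3
```

>>> {"method": "arm_command", "body": {
  "increments": [
    [0, 0, 0, -0.03, 0, 0, 1],
    [0, 0, 0, -0.06, 0, 0, 1],
    [0, 0, 0, -0.06, 0, 0, 1]
  ]
}}

```text
clock: 50.45
eef_pos: [498.8, 293.3, 55.5]
orientation: [[-1.0, 0.002, -0.018], [0.002, 1.0, 0.001], [0.018, 0.001, -1.0]]
wrist_force: [-19.9, 1.6, 14.5]
grip_width: 0.0
grasp_force: 10.2
```

>>> {"method": "arm_command", "body": {
  "increments": [
    [0, 0, 0, -0.02, 0, 0, 1],
    [0, 0, 0, -0.04, 0, 0, 1],
    [0, 0, 0, -0.04, 0, 0, 1]
  ]
}}

```text
clock: 50.82
eef_pos: [498.6, 293.3, 55.3]
orientation: [[-1.0, 0.001, -0.024], [0.001, 1.0, 0.001], [0.024, 0.001, -1.0]]
wrist_force: [-26.4, 1.8, 19.4]
grip_width: -0.002
grasp_force: 13.3
```

>>> {"method": "arm_command", "body": {
  "increments": [
    [0, 0, 0, 0.25, 0, 0, 1],
    [0, 0, 0, 0.25, 0, -0.5, 1],
    [0, 0, 0, 0.25, 0, -1, 1],
    [0, 0, 0, 0.25, 0, -1, 1]
  ]
}}

```text
clock: 51.32
eef_pos: [495.7, 294.7, 140.6]
orientation: [[-1.0, 0.004, 0.009], [0.005, 1.0, 0.003], [-0.009, 0.003, -1.0]]
wrist_force: [-0.1, 1.2, -0.2]
grip_width: 0.001
grasp_force: 0.0
```

>>> {"method": "arm_command", "body": {
  "increments": [
    [0, 0, 0, 0, -0.5, 0, 1],
    [0, 0, 0, 0, -1, 0, 1]
  ]
}}

```text
clock: 51.58
eef_pos: [491.4, 212.4, 135.5]
orientation: [[-1.0, 0.003, 0.0], [0.003, 1.0, -0.001], [-0.0, -0.001, -1.0]]
wrist_force: [0.0, 0.0, 0.1]
grip_width: 0.002
grasp_force: 0.0
```

>>> {"method": "arm_command", "body": {
  "increments": [
    [0, 0, 0, 0, -0.5, 0, 1],
    [0, 0, 0, 0, -1, 0, 1]
  ]
}}

```text
clock: 51.82
eef_pos: [490.8, 131.7, 135.3]
orientation: [[-1.0, 0.004, -0.0], [0.004, 1.0, -0.001], [0.0, -0.001, -1.0]]
wrist_force: [1.1, -0.4, 0.2]
grip_width: -0.001
grasp_force: 0.0
```

>>> {"method": "arm_command", "body": {
  "increments": [
    [0, 0, -0.91, 0.2, -0.8, 0, 0.2],
    [0, 0, -0.91, 0.2, -0.8, 0, 0.2],
    [0, 0, -0.91, 0.2, -0.8, 0, 0.2],
    [0, 0, -0.91, 0.2, -0.8, 0, 0.2],
    [0, 0, -0.91, 0.2, -0.8, 0, 0.2],
    [0, 0, -0.91, 0.2, -0.8, 0, 0.2],
    [0, 0, -0.91, 0.2, -0.8, 0, 0.2],
    [0, 0, -0.91, 0.2, -0.8, 0, 0.2],
    [0, 0, -0.91, 0.2, -0.8, 0, 0.2],
    [0, 0, -0.91, 0.2, -0.8, 0, 0.2]
  ]
}}

```text
clock: 53.08
eef_pos: [474.6, 69.2, 135.7]
orientation: [[-0.147, -0.989, -0.0], [-0.989, 0.147, -0.0], [0.0, 0.0, -1.0]]
wrist_force: [-0.2, 0.2, 0.2]
grip_width: 0.401
grasp_force: 0.0
```

```bash
python3 - <<'E'
from h import *
w=grab('wrist','w6'); f=grab('top','t6'); o=telemetry.get_obs(); print(o['eef_pos'],np.round(o['orientation'],3).tolist(),o['grip_width'],o['clock'])
for n,g,z in(('w',w,21),('t',f,21)):
    hsv=cv2.cvtColor(g['pixels'],cv2.COLOR_BGR2HSV); m=cv2.inRange(hsv,(5,170,150),(18,255,255))
    if n=='t': m[:215]=0; m[320:]=0; m[:,:250]=0;m[:,350:]=0
    c=[q for q in cv2.findContours(m,cv2.RETR_EXTERNAL,cv2.CHAIN_APPROX_NONE)[0] if cv2.contourArea(q)>30]
    for q in c: print(n,cv2.boundingRect(q),cv2.contourArea(q)); P=ray(g,q.reshape(-1,2),z); i=P[:,0]; print('  x',i.min(),i.max(),'y',P[:,1].min(),P[:,1].max())
    mw=cv2.inRange(hsv,(0,0,190),(180,60,255))
    for q in cv2.findContours(mw,cv2.RETR_EXTERNAL,cv2.CHAIN_APPROX_NONE)[0]:
        if cv2.contourArea(q)>3000:
            b=cv2.boxPoints(cv2.minAreaRect(q)); print(n,'white',b.round().tolist(),ray(g,b,14)[:,:2].round(1).tolist())
a=cv2.imread('pics/t5.png')
hsv=cv2.cvtColor(f['pixels'],cv2.COLOR_BGR2HSV); m=cv2.inRange(hsv,(20,130,90),(30,255,255)); m[:205]=0; m[300:]=0; m[:,:120]=0; m[:,175:]=0
q=cv2.findNonZero(m).reshape(-1,2).mean(0); print('grip',q,ray(f,[q],95))
E
```

```text
[474.66771135  69.2693567  135.9007987 ] [[-0.146, -0.989, -0.0], [-0.989, 0.147, -0.0], [0.0, 0.0, -1.0]] 0.3960763457221521 53.175
w (304, 75, 6, 101) 389.5
  x 470.89494196426426 483.88151339892414 y -23.472857051385 40.507929772046346
w (208, 74, 95, 102) 1406.5
  x 475.30284146142174 544.40369758006 y -32.65872519513186 39.79061214260288
w white [[126.0, 0.0], [315.0, 0.0], [315.0, 241.0], [126.0, 241.0]] [[576.8, -84.2], [460.4, -66.0], [485.1, 91.0], [623.8, 70.1]]
t white [[106.0, 277.0], [158.0, 277.0], [158.0, 357.0], [106.0, 357.0]] [[482.2, 417.5], [484.9, 304.6], [318.0, 295.3], [314.6, 406.1]]
t white [[-16.0, 95.0], [36.0, 84.0], [52.0, 159.0], [0.0, 170.0]] [[890.7, 737.5], [916.8, 616.0], [739.9, 560.4], [713.8, 678.4]]
grip [145.17647059 260.64705882] [[513.8323079  305.65493304  95.        ]]
```

View pics/w6.png

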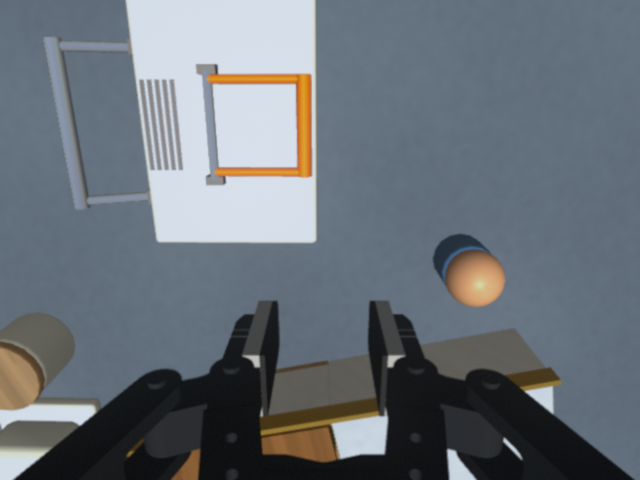

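Wrist view: kickstand bar (orange) at (304,126), carry bar from (52,40) to (80,207), display flat. The ray puts the kickstand bar at about (477,8). The hatch grip at x ≈ 514 confirms the hatch is shut.

>>> {"method": "arm_command", "body": {
  "increments": [
    [0, 0, 0, 0.4, -0.1, 0, 0.2],
    [0, 0, 0, 0.75, -0.145, 0, 0.2],
    [0, 0, 0, 0.75, -0.145, 0.5, 0.2],
    [0, 0, 0, 0.75, -0.145, 1, 0.2],
    [0, 0, 0, 0.75, -0.145, 1, 0.2],
    [0, 0, 0, 0.75, -0.145, 1, 0.2]
  ]
}}

```text
clock: 53.92
eef_pos: [478.4, 8.3, 57.2]
orientation: [[-0.145, -0.989, 0.001], [-0.989, 0.145, -0.0], [0.0, -0.001, -1.0]]
wrist_force: [0.0, -0.2, -0.3]
grip_width: 0.401
grasp_force: 0.0
```

>>> {"method": "arm_command", "body": {
  "increments": [
    [0, 0, 0, 0, 0, 0.3, 0.2],
    [0, 0, 0, 0, 0, 0.5, 0.2],
    [0, 0, 0, 0, 0, 0.7, 0.2],
    [0, 0, 0, 0, 0, 0.8, 0.2],
    [0, 0, 0, 0, 0, 0.8, 0.2]
  ]
}}

```text
clock: 54.55
eef_pos: [476.9, 8.4, -8.4]
orientation: [[-0.145, -0.989, -0.001], [-0.989, 0.145, 0.0], [0.0, 0.001, -1.0]]
wrist_force: [0.9, -0.1, -0.3]
grip_width: 0.401
grasp_force: 0.0
```

```bash
python3 - <<'E'
from h import *
w=grab('wrist'); 
for _ in range(1): o=telemetry.get_obs(); print(o['eef_pos'],o['wrist_force'])
hsv=cv2.cvtColor(w['pixels'],cv2.COLOR_BGR2HSV); m=cv2.inRange(hsv,(3,150,90),(20,255,255))
for q in cv2.findContours(m,cv2.RETR_EXTERNAL,cv2.CHAIN_APPROX_NONE)[0]:
    if cv2.contourArea(q)>50: print(cv2.boundingRect(q),cv2.contourArea(q))
p=o['eef_pos']; print(proj(w,[[477.3,8.3,21],[p[0],p[1],21]]))
E
```

```text
[477.47899768   8.32973073  -7.96190952] [-0.42795749  0.39399112 -0.00950409]
(148, 236, 184, 159) 5962.5
[[325.26032127 317.6893145 ]
 [324.80993031 317.81768149]]
```

>>> {"method": "arm_command", "body": {
  "increments": [
    [0, 0, 0, 0, 0, 0.04, 0.2],
    [0, 0, 0, 0, 0, 0.04, 1],
    [0, 0, 0, 0, 0, 0.04, 1],
    [0, 0, 0, 0, 0, 0.04, 1],
    [0, 0, 0, 0, 0, 0.04, 1]
  ],
  "newtons": 25
}}

```text
clock: 55.22
eef_pos: [477.8, 8.2, -10.8]
orientation: [[-0.145, -0.989, 0.001], [-0.989, 0.145, -0.0], [0.0, -0.001, -1.0]]
wrist_force: [0.0, -1.1, 2.0]
grip_width: 0.098
grasp_force: 25.4
```

>>> {"method": "arm_command", "body": {
  "increments": [
    [0, 0, 0, 0, -0.01, -0.12, 1],
    [0, 0, 0, 0, -0.035, -0.23, 1],
    [0, 0, 0, 0, -0.077, -0.337, 1],
    [0, 0, 0, 0, -0.135, -0.438, 1],
    [0, 0, 0, 0, -0.208, -0.528, 1],
    [0, 0, 0, 0, -0.264, -0.583, 1],
    [0, 0, 0, 0, -0.27, -0.59, 1],
    [0, 0, 0, 0, -0.27, -0.59, 1]
  ]
}}

```text
clock: 56.22
eef_pos: [498.7, 5.3, 35.7]
orientation: [[-0.145, -0.989, -0.0], [-0.989, 0.145, 0.0], [-0.0, 0.0, -1.0]]
wrist_force: [0.4, -0.3, -2.7]
grip_width: 0.105
grasp_force: 25.1
```

```bash
cat > kick.py <<'E'
from h import *
f=grab('top'); s=grab('scene'); o=telemetry.get_obs(); print(o['eef_pos'].round(1),o['wrist_force'].round(1),o['grip_width'],o['clock'])
Rz=lambda a:np.array([[np.cos(a),-np.sin(a)],[np.sin(a),np.cos(a)]])
def bar(th):
    d=np.array([10-62*np.cos(th+.016),0]); xy=np.array([528.6,0.9])+Rz(-.14)@d; return [*xy,20+62*np.sin(th+.016)]
for n,g in(('t',f),('s',s)):
    hsv=cv2.cvtColor(g['pixels'],cv2.COLOR_BGR2HSV); m=cv2.inRange(hsv,(4,170,110),(18,255,255))
    x0,y0,x1,y1=(250,215,350,320) if n=='t' else (290,220,400,310)
    k=m[y0:y1,x0:x1]; p=cv2.findNonZero(k)
    if p is not None: print(n,'orange bbox',np.array(cv2.boundingRect(p))+[x0,y0,0,0],len(p))
    print(n,'pred bar th=0,.85',proj(g,[bar(0),bar(.85)]).round().tolist())
E
python3 kick.py
```

```text
[498.4   5.3  35.7] [ 1.5 -0.1 -1.5] 0.09677129611312736 56.325
t pred bar th=0,.85 [[297.0, 284.0], [297.0, 272.0]]
s orange bbox [344 245  31  14] 40
s pred bar th=0,.85 [[376.0, 254.0], [368.0, 245.0]]
```

>>> {"method": "arm_command", "body": {
  "increments": [
    [0, 0, 0, 0, -0.02, -0.02, 1],
    [0, 0, 0, 0, -0.04, -0.035, 1],
    [0, 0, 0, 0, -0.04, -0.035, 1]
  ]
}}

```text
clock: 56.7
eef_pos: [501.9, 4.8, 39.0]
orientation: [[-0.145, -0.989, -0.0], [-0.989, 0.145, 0.0], [-0.0, 0.0, -1.0]]
wrist_force: [-1.4, -0.1, -2.0]
grip_width: 0.096
grasp_force: 25.2
```

>>> {"method": "arm_command", "body": {
  "increments": [
    [0, 0, 0, 0, 0, 0, 0.6],
    [0, 0, 0, 0, 0, 0, 0.6],
    [0, 0, 0, 0, 0, 0, 0.6],
    [0, 0, 0, 0, 0, -0.4, 0.4],
    [0, 0, 0, 0, 0, -1, 0.4],
    [0, 0, 0, 0, 0, -1, 0.4]
  ]
}}

```text
clock: 57.45
eef_pos: [506.3, 4.2, 123.3]
orientation: [[-0.145, -0.989, 0.009], [-0.989, 0.145, -0.001], [-0.0, -0.01, -1.0]]
wrist_force: [-0.3, -0.1, 0.4]
grip_width: 0.302
grasp_force: 0.0
```

>>> {"method": "arm_command", "body": {
  "increments": [
    [0, 0, 0, -0.5, 0, -0.3, 0.2],
    [0, 0, 0, -1, 0, -0.3, 0.2],
    [0, 0, 0, -1, 0, -0.3, 0.2],
    [0, 0, 0, -1, 0, -0.3, 0.2]
  ]
}}

```text
clock: 57.95
eef_pos: [512.8, 83.6, 141.9]
orientation: [[-0.145, -0.989, -0.002], [-0.989, 0.145, -0.001], [0.001, 0.002, -1.0]]
wrist_force: [-0.2, -0.3, 0.6]
grip_width: 0.399
grasp_force: 0.0
```

```bash
python3 kick.py; python3 - <<'E'
from h import *
w=grab('wrist','w7'); hsv=cv2.cvtColor(w['pixels'],cv2.COLOR_BGR2HSV); m=cv2.inRange(hsv,(3,150,90),(20,255,255)); m[300:]=0
for q in cv2.findContours(m,cv2.RETR_EXTERNAL,cv2.CHAIN_APPROX_NONE)[0]:
    if cv2.contourArea(q)>50: print(cv2.boundingRect(q),cv2.contourArea(q))
import importlib
def bar(th):
    c,s=np.cos(-.14),np.sin(-.14); d=10-62*np.cos(th+.016)
    return [[528.6+c*d-s*y,0.9+s*d+c*y,20+62*np.sin(th+.016)] for y in(-33,0,33)]
for th in(0,.5,.7,.85): print(th,proj(w,bar(th)).round().tolist())
E
```

```text
[513.   83.1 142.1] [-0.2 -0.6  0.7] 0.3989319798059126 58.05
t orange bbox [283 269  30   7] 60
t pred bar th=0,.85 [[297.0, 284.0], [297.0, 272.0]]
s orange bbox [343 233  32  43] 94
s pred bar th=0,.85 [[376.0, 254.0], [368.0, 245.0]]
(261, 33, 75, 124) 2578.5
0 [[362.0, 41.0], [361.0, 95.0], [361.0, 146.0]]
0.5 [[353.0, 35.0], [352.0, 96.0], [352.0, 152.0]]
0.7 [[341.0, 33.0], [341.0, 96.0], [341.0, 154.0]]
0.85 [[329.0, 32.0], [330.0, 97.0], [330.0, 156.0]]
```

```bash
cat > carry.py <<'E'
from h import *
def prof(g,c=(528.6,.9),a=-.14,ys=(-35,0,35)):
    gr=cv2.cvtColor(g['pixels'],cv2.COLOR_BGR2GRAY).astype(float); co,si=np.cos(a),np.sin(a); d=np.arange(75,130,1.)
    for y in ys:
        P=np.c_[c[0]+co*d-si*y,c[1]+si*d+co*y,0*d+7]; px=proj(g,P).astype(np.float32)
        v=cv2.remap(gr,px[:,0].reshape(1,-1),px[:,1].reshape(1,-1),cv2.INTER_LINEAR)[0]
        w=np.abs(v-np.median(v)); w[w<8]=0; i=(w*d).sum()/max(w.sum(),1); print('y',y,'bar at d=',i.round(1),'span',d[w>0].min() if w.any() else None,d[w>0].max() if w.any() else None)
if __name__=='__main__':
    for n in('wrist','top'): print(n); g=grab(n); prof(g)
    m=cv2.inRange(cv2.cvtColor(g['pixels'],cv2.COLOR_BGR2HSV),(0,0,195),(180,60,255)); k=np.zeros_like(m); k[215:310,250:355]=m[215:310,250:355]
    q=max(cv2.findContours(k,cv2.RETR_EXTERNAL,cv2.CHAIN_APPROX_NONE)[0],key=cv2.contourArea); b=cv2.boxPoints(cv2.minAreaRect(q)); P=ray(g,b,14); print('disp',P.mean(0).round(1),P[:,:2].round(0).tolist())
E
python3 carry.py
```

```text
wrist
y -35 bar at d= 112.8 span 106.0 118.0
y 0 bar at d= 113.0 span 107.0 118.0
y 35 bar at d= 113.3 span 107.0 118.0
top
y -35 bar at d= 106.4 span 102.0 111.0
y 0 bar at d= 106.8 span 102.0 112.0
y 35 bar at d= 107.3 span 103.0 112.0
disp [527.7   1.1  14. ] [[481.0, 92.0], [599.0, 76.0], [574.0, -91.0], [457.0, -73.0]]
```

>>> {"method": "arm_command", "body": {
  "increments": [
    [0, 0, 0, 0.25, -0.4, 0, 0.2],
    [0, 0, 0, 0.49, -0.84, 0, 0.2],
    [0, 0, 0, 0.49, -0.84, 0, 0.2]
  ]
}}

```text
clock: 58.58
eef_pos: [576.8, 33.2, 143.0]
orientation: [[-0.148, -0.989, 0.002], [-0.989, 0.148, -0.0], [0.0, -0.002, -1.0]]
wrist_force: [0.0, 0.3, -0.3]
grip_width: 0.397
grasp_force: 0.0
```

>>> {"method": "arm_command", "body": {
  "increments": [
    [0, 0, 0, 0.25, -0.4, 0, 0.2],
    [0, 0, 0, 0.49, -0.84, 0, 0.2],
    [0, 0, 0, 0.49, -0.84, 0, 0.2],
    [0, 0, 0, 0.49, -0.84, 0, 0.2],
    [0, 0, 0, 0.49, -0.84, 0, 0.2]
  ]
}}

```text
clock: 59.2
eef_pos: [633.9, -12.4, 142.8]
orientation: [[-0.145, -0.989, -0.001], [-0.989, 0.145, 0.0], [-0.0, 0.001, -1.0]]
wrist_force: [0.2, -0.6, 0.1]
grip_width: 0.402
grasp_force: 0.0
```

```bash
python3 - <<'E'
from h import *
from carry import prof
w=grab('wrist','w8'); o=telemetry.get_obs(); print(o['eef_pos'],np.round(o['orientation'],3).tolist()); prof(w)
E
```

```text
[634.12682855 -12.43877498 142.90462478] [[-0.144, -0.99, -0.001], [-0.99, 0.144, 0.0], [-0.0, 0.001, -1.0]]
y -35 bar at d= 105.3 span 101.0 111.0
y 0 bar at d= 105.8 span 102.0 110.0
y 35 bar at d= 106.5 span 102.0 111.0
```

>>> {"method": "arm_command", "body": {
  "increments": [
    [0, 0, 0, 0.02, 0, 0.5, 0.2],
    [0, 0, 0, 0.02, 0, 1, 0.2],
    [0, 0, 0, 0.02, 0, 1, 0.2],
    [0, 0, 0, 0.02, 0, 1, 0.2]
  ]
}}

```text
clock: 59.75
eef_pos: [635.7, -14.5, 64.3]
orientation: [[-0.145, -0.989, 0.002], [-0.989, 0.145, -0.0], [-0.0, -0.002, -1.0]]
wrist_force: [-0.3, -0.3, 0.6]
grip_width: 0.4
grasp_force: 0.0
```

>>> {"method": "arm_command", "body": {
  "increments": [
    [0, 0, 0, 0, 0, 0.3, 0.2],
    [0, 0, 0, 0, 0, 0.6, 0.2],
    [0, 0, 0, 0, 0, 0.8, 0.2],
    [0, 0, 0, 0, 0, 1, 0.2],
    [0, 0, 0, 0, 0, 1, 0.2],
    [0, 0, 0, 0, 0, 1, 0.2]
  ]
}}

```text
clock: 60.5
eef_pos: [635.7, -14.9, -16.5]
orientation: [[-0.145, -0.989, 0.001], [-0.989, 0.145, -0.0], [-0.0, -0.001, -1.0]]
wrist_force: [-0.0, 0.4, 0.3]
grip_width: 0.401
grasp_force: 0.0
```

>>> {"method": "arm_command", "body": {
  "increments": [
    [0, 0, 0, 0, 0, 0.07, 0.2],
    [0, 0, 0, 0, 0, 0.07, 1],
    [0, 0, 0, 0, 0, 0.07, 1],
    [0, 0, 0, 0, 0, 0.07, 1],
    [0, 0, 0, 0, 0, 0.07, 1]
  ],
  "newtons": 60
}}

```text
clock: 61.12
eef_pos: [634.7, -14.8, -22.8]
orientation: [[-0.145, -0.989, -0.001], [-0.989, 0.145, 0.0], [-0.0, 0.001, -1.0]]
wrist_force: [-1.1, 0.8, -1.2]
grip_width: 0.093
grasp_force: 58.5
```

>>> {"method": "arm_command", "body": {
  "increments": [
    [0, 0, 0, 0, 0, 0, 0.5],
    [0, 0, 0, 0, 0, 0, 0.5],
    [0, 0, 0, 0, 0, 0.05, 0.5],
    [0, 0, 0, 0, 0, 0.05, 0.5],
    [0, 0, 0, 0, 0, 0.05, 1],
    [0, 0, 0, 0, 0, 0.05, 1],
    [0, 0, 0, 0, 0, 0.05, 1],
    [0, 0, 0, 0, 0, 0.05, 1]
  ]
}}

```text
clock: 62.12
eef_pos: [634.9, -14.8, -26.8]
orientation: [[-0.145, -0.989, -0.0], [-0.989, 0.145, 0.0], [0.0, 0.0, -1.0]]
wrist_force: [-0.0, -0.1, -1.1]
grip_width: 0.088
grasp_force: 58.4
```

>>> {"method": "arm_command", "body": {
  "increments": [
    [0, 0, 0, 0, 0.016, -0.254, 1],
    [0, 0, 0, 0, 0.062, -0.505, 1],
    [0, 0, 0, 0, 0.139, -0.748, 1],
    [0, 0, 0, 0, 0.244, -0.98, 1]
  ]
}}

```text
clock: 62.62
eef_pos: [615.6, -11.9, 53.8]
orientation: [[-0.145, -0.989, 0.001], [-0.989, 0.145, -0.0], [-0.0, -0.001, -1.0]]
wrist_force: [0.2, -0.3, -3.0]
grip_width: 0.094
grasp_force: 58.5
```

>>> {"method": "arm_command", "body": {
  "increments": [
    [0, 0, 0, 0, 0.155, -0.248, 1],
    [0, 0, 0, 0, 0.34, -0.47, 1],
    [0, 0, 0, 0, 0.557, -0.666, 1],
    [0, 0, 0, 0, 0.8, -0.827, 1]
  ]
}}

```text
clock: 63.12
eef_pos: [551.9, -2.6, 119.5]
orientation: [[-0.145, -0.989, 0.002], [-0.989, 0.145, -0.0], [-0.0, -0.002, -1.0]]
wrist_force: [-0.3, -0.5, -2.9]
grip_width: 0.092
grasp_force: 58.4
```

>>> {"method": "arm_command", "body": {
  "increments": [
    [0, 0, 0, 0, 0.26, -0.13, 1],
    [0, 0, 0, 0, 0.54, -0.22, 1],
    [0, 0, 0, 0, 0.8, -0.27, 1],
    [0, 0, 0, 0, 0.8, -0.27, 1],
    [0, 0, 0, 0, 0.8, -0.27, 1]
  ]
}}

```text
clock: 63.75
eef_pos: [489.6, 6.5, 140.0]
orientation: [[-0.145, -0.989, 0.002], [-0.989, 0.145, -0.0], [-0.0, -0.002, -1.0]]
wrist_force: [0.3, -0.9, -2.9]
grip_width: 0.093
grasp_force: 58.5
```

>>> {"method": "arm_command", "body": {
  "increments": [
    [0, 0, 0, 0, 0, -0.2, 1],
    [0, 0, 0, 0, 0, -0.5, 1],
    [0, 0, 0, 0, 0, -0.9, 1],
    [0, 0, 0, 0, 0, -0.9, 1],
    [0, 0, 0, 0, 0, -0.9, 1],
    [0, 0, 0, 0, 0, -0.9, 1]
  ]
}}

```text
clock: 64.5
eef_pos: [488.0, 6.7, 209.9]
orientation: [[-0.145, -0.989, -0.003], [-0.989, 0.145, 0.0], [0.0, 0.003, -1.0]]
wrist_force: [-0.3, 0.4, -3.3]
grip_width: 0.09
grasp_force: 58.5
```

```bash
cat > hang.py <<'E'
from h import *
f=grab('top'); s=grab('scene'); w=grab('wrist'); o=telemetry.get_obs(); p=o['eef_pos']; print(p.round(1),o['wrist_force'].round(1),o['grip_width'],o['clock'])
for n,g in(('t',f),('s',s),('w',w)):
    hsv=cv2.cvtColor(g['pixels'],cv2.COLOR_BGR2HSV)
    for nm,lo,hi in(('orange',(4,150,90),(18,255,255)),('white',(0,0,185),(180,60,255)),('screen?',(0,0,0),(180,255,45))):
        m=cv2.inRange(hsv,lo,hi)
        for q in cv2.findContours(m,cv2.RETR_EXTERNAL,cv2.CHAIN_APPROX_NONE)[0]:
            a=cv2.contourArea(q)
            if a>40: print(n,nm,cv2.boundingRect(q),a)
    b=p+[0,0,30]; print(n,'bar~',proj(g,[b,b-[0,0,47],b-[0,0,167],b-[47,0,0],b-[47,0,120]]).round().tolist())
E
python3 hang.py
```

```text
[488.3   6.7 210.3] [-0.5 -0.7 -3.4] 0.09110600106423952 64.65
t orange (297, 313, 8, 25) 54.5
t orange (515, 124, 125, 135) 12687.0
t white (287, 469, 59, 11) 532.0
t white (630, 393, 10, 10) 47.5
t white (628, 331, 8, 44) 152.0
t white (318, 303, 19, 10) 111.5
t white (303, 301, 11, 8) 62.0
t white (289, 292, 9, 20) 97.0
t white (279, 291, 9, 20) 94.5
t white (206, 282, 9, 18) 90.0
t white (106, 276, 99, 82) 6861.0
t white (235, 272, 28, 26) 364.0
t white (625, 271, 8, 43) 148.0
t white (227, 241, 57, 24) 851.5
t white (106, 196, 91, 6) 188.5
t white (491, 187, 29, 29) 683.5
t white (149, 133, 64, 47) 2131.0
t white (0, 84, 51, 87) 3239.0
t screen? (620, 453, 20, 27) 477.5
t screen? (634, 333, 6, 36) 46.5
t screen? (631, 272, 7, 41) 48.0
t bar~ [[291.0, 273.0], [292.0, 275.0], [296.0, 277.0], [290.0, 302.0], [294.0, 301.0]]
s orange (369, 318, 131, 126) 7991.0
s orange (410, 188, 22, 26) 102.0
s orange (77, 59, 157, 117) 9334.0
s orange (35, 39, 86, 55) 3011.5
s white (296, 392, 73, 83) 3385.0
s white (364, 362, 72, 87) 269.0
s white (435, 279, 128, 116) 7311.5
s white (412, 201, 1
[... 667 characters left out ...]
.0]]
w orange (302, 436, 7, 22) 77.5
w orange (457, 185, 59, 129) 2273.5
w white (74, 436, 16, 11) 90.0
w white (454, 430, 27, 25) 132.5
w white (77, 400, 68, 25) 722.0
w white (488, 386, 37, 31) 557.5
w white (293, 354, 12, 10) 42.5
w white (417, 202, 51, 168) 5476.0
w white (316, 193, 18, 268) 3776.0
w white (340, 189, 120, 20) 857.5
w white (433, 84, 48, 100) 3554.5
w screen? (337, 324, 5, 29) 76.5
w screen? (306, 324, 5, 29) 67.5
w screen? (356, 314, 18, 13) 163.5
w screen? (274, 314, 18, 13) 163.5
w screen? (29, 206, 590, 274) 48890.0
w screen? (383, 106, 46, 82) 3086.5
w screen? (0, 0, 28, 36) 357.0
w bar~ [[326.0, 319.0], [325.0, 269.0], [324.0, 205.0], [449.0, 302.0], [396.0, 214.0]]
```

Numerically, the wrist view shows the top edge as a white strip at col 325 right below the fingers. The back and orange stand are to the right, toward the robot. So the display hangs upright with the screen towards the stools. Carrying it over.

>>> {"method": "arm_command", "body": {
  "increments": [
    [0, 0, 0, 0, 0, -0.15, 1],
    [0, 0, 0, 0, 0, -0.35, 1],
    [0, 0, 0, 0, 0, -0.5, 1],
    [0, 0, 0, 0, 0, -0.5, 1]
  ]
}}

```text
clock: 65.15
eef_pos: [490.5, 6.5, 253.6]
orientation: [[-0.145, -0.989, 0.004], [-0.989, 0.145, -0.0], [-0.0, -0.004, -1.0]]
wrist_force: [0.3, 0.6, -3.0]
grip_width: 0.094
grasp_force: 58.7
```

>>> {"method": "arm_command", "body": {
  "increments": [
    [0, 0, 0, 0.1, -0.05, 0, 1],
    [0, 0, 0, 0.25, -0.1, 0, 1],
    [0, 0, 0, 0.45, -0.18, 0, 1],
    [0, 0, 0, 0.65, -0.25, 0, 1],
    [0, 0, 0, 0.86, -0.324, 0, 1]
  ]
}}

```text
clock: 65.78
eef_pos: [504.9, -66.7, 251.3]
orientation: [[-0.146, -0.989, -0.0], [-0.989, 0.146, 0.0], [0.0, 0.0, -1.0]]
wrist_force: [-0.5, 0.2, -3.1]
grip_width: 0.093
grasp_force: 58.6
```

>>> {"method": "arm_command", "body": {
  "increments": [
    [0, 0, 0, 0.215, -0.08, 0, 1],
    [0, 0, 0, 0.43, -0.16, 0, 1],
    [0, 0, 0, 0.645, -0.24, 0, 1],
    [0, 0, 0, 0.86, -0.324, 0, 1]
  ]
}}

```text
clock: 66.28
eef_pos: [520.6, -138.3, 251.5]
orientation: [[-0.145, -0.989, 0.0], [-0.989, 0.145, 0.0], [-0.0, -0.0, -1.0]]
wrist_force: [-0.2, 0.7, -2.2]
grip_width: 0.093
grasp_force: 58.6
```

>>> {"method": "arm_command", "body": {
  "increments": [
    [0, 0, 0, 0.215, -0.08, 0, 1],
    [0, 0, 0, 0.43, -0.16, 0, 1],
    [0, 0, 0, 0.645, -0.24, 0, 1],
    [0, 0, 0, 0.86, -0.324, 0, 1]
  ]
}}

```text
clock: 66.78
eef_pos: [536.3, -210.0, 251.4]
orientation: [[-0.145, -0.989, 0.0], [-0.989, 0.145, 0.0], [-0.0, 0.0, -1.0]]
wrist_force: [-0.4, -0.1, -3.7]
grip_width: 0.091
grasp_force: 58.6
```

>>> {"method": "arm_command", "body": {
  "increments": [
    [0, 0, -0.02, 0.215, -0.08, 0, 1],
    [0, 0, -0.05, 0.43, -0.16, 0, 1],
    [0, 0, -0.08, 0.645, -0.24, 0, 1],
    [0, 0, -0.11, 0.8, -0.3, 0, 1],
    [0, 0, -0.12, 0.86, -0.324, 0, 1],
    [0, 0, -0.12, 0.86, -0.324, 0, 1],
    [0, 0, -0.12, 0.86, -0.324, 0, 1],
    [0, 0, -0.12, 0.86, -0.324, 0, 1]
  ]
}}

```text
clock: 67.78
eef_pos: [551.6, -280.2, 251.6]
orientation: [[0.043, -0.999, -0.0], [-0.999, -0.043, 0.0], [-0.0, 0.0, -1.0]]
wrist_force: [-0.8, -0.9, -3.6]
grip_width: 0.094
grasp_force: 58.5
```

```bash
cat > st.py <<'E'
from h import *
# strip (top edge) in wrist, mat/orange/white around mat in top & scene
w=grab('wrist','ws'); f=grab('top','ts'); s=grab('scene','ss'); o=telemetry.get_obs(); p=o['eef_pos']; print(p.round(1),np.round(o['orientation'],3).tolist(),o['wrist_force'].round(1),o['grip_width'],o['clock'])
def show(n,g,nm,lo,hi,bx,amin=30):
    hsv=cv2.cvtColor(g['pixels'],cv2.COLOR_BGR2HSV); m=cv2.inRange(hsv,lo,hi); k=np.zeros_like(m); x0,y0,x1,y1=bx; k[y0:y1,x0:x1]=m[y0:y1,x0:x1]
    for q in cv2.findContours(k,cv2.RETR_EXTERNAL,cv2.CHAIN_APPROX_NONE)[0]:
        if cv2.contourArea(q)>amin: r=cv2.minAreaRect(q); print(n,nm,cv2.boundingRect(q),cv2.contourArea(q),np.round(cv2.boxPoints(r)).astype(int).tolist())
show('w',w,'white',(0,0,185),(180,60,255),(250,100,640,480),500); show('w',w,'orange',(4,150,90),(18,255,255),(350,100,640,400))
show('s',s,'orange',(4,150,90),(18,255,255),(225,60,420,300)); show('s',s,'white',(0,0,170),(180,60,255),(225,60,420,300)); show('s',s,'dark',(0,0,0),(180,255,45),(225,60,420,300),150)
E
python3 st.py
```

```text
[ 551.6 -280.4  251.6] [[0.043, -0.999, 0.0], [-0.999, -0.043, 0.0], [-0.0, -0.0, -1.0]] [-0.3  0.1 -2.9] 0.08993796172722701 67.925
w white (313, 192, 24, 269) 5274.0 [[313, 192], [336, 192], [336, 460], [313, 460]]
w white (339, 187, 129, 183) 6878.5 [[338, 198], [465, 185], [483, 365], [356, 377]]
w white (432, 100, 48, 84) 3021.0 [[432, 183], [439, 97], [479, 100], [472, 186]]
w orange (457, 184, 59, 130) 2269.0 [[453, 312], [472, 179], [515, 185], [496, 319]]
s orange (225, 116, 9, 13) 53.5 [[225, 116], [233, 116], [233, 128], [225, 128]]
s orange (312, 106, 9, 10) 34.0 [[310, 109], [313, 106], [321, 114], [318, 117]]
s white (299, 98, 13, 11) 60.0 [[299, 101], [303, 97], [312, 106], [308, 110]]
s white (277, 74, 22, 23) 132.5 [[275, 77], [279, 74], [299, 94], [295, 97]]
s dark (267, 92, 37, 53) 844.0 [[260, 98], [277, 83], [320, 128], [303, 144]]
s dark (236, 60, 53, 36) 914.5 [[236, 60], [288, 60], [288, 95], [236, 95]]
```

>>> {"method": "arm_command", "body": {
  "increments": [
    [0, 0, 0, 0, 0, 0.2, 1],
    [0, 0, 0, 0, 0, 0.45, 1],
    [0, 0, 0, 0, 0, 0.7, 1],
    [0, 0, 0, 0, 0, 0.9, 1],
    [0, 0, 0, 0, 0, 1, 1],
    [0, 0, 0, 0, 0, 1, 1]
  ]
}}

```text
clock: 68.68
eef_pos: [551.3, -280.4, 170.7]
orientation: [[0.043, -0.999, -0.001], [-0.999, -0.043, 0.001], [-0.001, 0.001, -1.0]]
wrist_force: [-0.3, -0.8, -3.2]
grip_width: 0.094
grasp_force: 58.5
```

>>> {"method": "arm_command", "body": {
  "increments": [
    [0, 0, 0, 0, 0, 0.15, 1],
    [0, 0, 0, 0, 0, 0.3, 1],
    [0, 0, 0, 0, 0, 0.35, 1],
    [0, 0, 0, 0, 0, 0.35, 1],
    [0, 0, 0, 0, 0, 0.35, 1]
  ]
}}

```text
clock: 69.3
eef_pos: [551.9, -280.9, 143.8]
orientation: [[0.043, -0.999, 0.001], [-0.999, -0.043, -0.0], [0.0, -0.001, -1.0]]
wrist_force: [0.9, -0.3, -3.4]
grip_width: 0.092
grasp_force: 58.5
```

>>> {"method": "arm_command", "body": {
  "increments": [
    [0, 0, 0, 0, 0, 0.02, 1],
    [0, 0, 0, 0, 0, 0.04, 1],
    [0, 0, 0, 0, 0, 0.04, 1],
    [0, 0, 0, 0, 0, 0.04, 1]
  ]
}}

```text
clock: 69.8
eef_pos: [551.7, -280.7, 140.3]
orientation: [[0.043, -0.999, -0.0], [-0.999, -0.043, 0.0], [-0.0, 0.0, -1.0]]
wrist_force: [0.6, 0.4, -2.8]
grip_width: 0.096
grasp_force: 58.5
```

>>> {"method": "arm_command", "body": {
  "increments": [
    [0, 0, 0, 0, 0, 0.02, 1],
    [0, 0, 0, 0, 0, 0.03, 1],
    [0, 0, 0, 0, 0, 0.03, 1],
    [0, 0, 0, 0, 0, 0.03, 1]
  ]
}}

```text
clock: 70.3
eef_pos: [551.7, -280.7, 137.9]
orientation: [[0.043, -0.999, -0.0], [-0.999, -0.043, -0.0], [-0.0, 0.0, -1.0]]
wrist_force: [-0.5, -0.9, -3.6]
grip_width: 0.09
grasp_force: 58.5
```

>>> {"method": "arm_command", "body": {
  "increments": [
    [0, 0, 0, 0, 0, 0.02, 1],
    [0, 0, 0, 0, 0, 0.03, 1],
    [0, 0, 0, 0, 0, 0.03, 1],
    [0, 0, 0, 0, 0, 0.03, 1]
  ]
}}

```text
clock: 70.8
eef_pos: [551.7, -280.7, 135.5]
orientation: [[0.043, -0.999, 0.0], [-0.999, -0.043, -0.0], [0.0, -0.0, -1.0]]
wrist_force: [0.2, -0.2, -4.3]
grip_width: 0.095
grasp_force: 58.5
```

>>> {"method": "arm_command", "body": {
  "increments": [
    [0, 0, 0, 0, 0, 0.01, 1],
    [0, 0, 0, 0, 0, 0.02, 1],
    [0, 0, 0, 0, 0, 0.02, 1],
    [0, 0, 0, 0, 0, 0.02, 1]
  ]
}}

```text
clock: 71.3
eef_pos: [551.7, -280.7, 133.9]
orientation: [[0.043, -0.999, -0.0], [-0.999, -0.043, -0.0], [0.0, 0.0, -1.0]]
wrist_force: [-1.0, -0.0, -2.9]
grip_width: 0.094
grasp_force: 58.5
```

>>> {"method": "arm_command", "body": {
  "increments": [
    [0, 0, 0, 0, 0, 0.01, 1],
    [0, 0, 0, 0, 0, 0.025, 1],
    [0, 0, 0, 0, 0, 0.025, 1]
  ]
}}

```text
clock: 71.68
eef_pos: [551.5, -280.6, 131.7]
orientation: [[0.043, -0.999, -0.0], [-0.999, -0.043, 0.0], [-0.0, 0.0, -1.0]]
wrist_force: [-0.1, -0.1, -3.0]
grip_width: 0.094
grasp_force: 58.5
```

>>> {"method": "arm_command", "body": {
  "increments": [
    [0, 0, 0, 0, 0, 0.01, 1],
    [0, 0, 0, 0, 0, 0.025, 1],
    [0, 0, 0, 0, 0, 0.025, 1]
  ]
}}

```text
clock: 72.05
eef_pos: [551.5, -280.7, 129.7]
orientation: [[0.043, -0.999, -0.0], [-0.999, -0.043, 0.0], [-0.0, 0.0, -1.0]]
wrist_force: [-0.3, -0.1, -2.7]
grip_width: 0.097
grasp_force: 58.5
```

```bash
python3 st.py; python3 - <<'E'
from h import *
w=grab('wrist'); p=telemetry.get_obs()['eef_pos']
u=np.array([.999,.043,0]); v=np.array([-.043,.999,0])
# predicted top-edge strip and kick bar for hanging pivot offset
for dx,zb in((0,0),(0,3),(0,6)):
    piv=p+[0,0,33.8-47]
    print(proj(w,[piv+7*u+60*v,piv-7*u+60*v,piv+7*u-60*v,piv-7*u-60*v]).round().tolist()); break
E
```

```text
[ 551.7 -280.7  129.9] [[0.043, -0.999, -0.0], [-0.999, -0.043, 0.0], [-0.0, 0.0, -1.0]] [-0.   0.6 -3.5] 0.09247929951914989 72.2
w white (313, 192, 24, 269) 5446.5 [[313, 192], [336, 192], [336, 460], [313, 460]]
w white (340, 187, 128, 183) 6986.5 [[339, 197], [465, 185], [482, 365], [356, 377]]
w white (432, 100, 48, 84) 3033.0 [[431, 183], [439, 97], [479, 100], [472, 186]]
w orange (457, 185, 58, 128) 2147.5 [[453, 311], [472, 179], [515, 185], [496, 318]]
s orange (303, 138, 19, 18) 64.5 [[301, 140], [305, 137], [322, 154], [319, 158]]
s orange (225, 116, 9, 13) 55.5 [[225, 116], [233, 116], [233, 128], [225, 128]]
s white (301, 143, 12, 10) 53.0 [[301, 144], [305, 141], [313, 151], [308, 154]]
s white (281, 120, 21, 21) 117.5 [[279, 122], [283, 119], [301, 138], [297, 142]]
s white (225, 60, 16, 7) 39.0 [[225, 60], [240, 60], [240, 66], [225, 66]]
s dark (271, 138, 35, 46) 606.0 [[268, 142], [282, 129], [319, 170], [305, 183]]
s dark (243, 73, 54, 69) 1861.0 [[241, 137], [248, 70], [298, 74], [292, 142]]
s dark (247, 60, 35, 17) 274.0 [[246, 64], [281, 60], [283, 74], [248, 78]]
[[313.0, 377.0], [339.0, 377.0], [310.0, 146.0], [342.0, 146.0]]
```

The white strip at col 449 with arms at row ~195 shows the handle is horizontal in the pads: the pivot is 47 mm toward the robot, at bar height. The lower edge is therefore still about 44 mm up. I'll tilt the grip 15° so the handle stays clear of its −1.9 rad limit, then move on.

>>> {"method": "arm_command", "body": {
  "increments": [
    [0.03, 0, 0, 0, -0.12, 0, 1],
    [0.06, 0, 0, 0, -0.24, 0, 1],
    [0.09, 0, 0, 0, -0.36, 0, 1],
    [0.12, 0, 0, 0, -0.48, 0, 1],
    [0.15, 0, 0, 0, -0.6, 0, 1],
    [0.167, 0, 0, 0, -0.665, 0, 1],
    [0.167, 0, 0, 0, -0.665, 0, 1],
    [0.167, 0, 0, 0, -0.665, 0, 1],
    [0.167, 0, 0, 0, -0.665, 0, 1]
  ]
}}

```text
clock: 73.38
eef_pos: [604.9, -278.5, 130.0]
orientation: [[0.043, -0.965, 0.259], [-0.999, -0.041, 0.011], [0.0, -0.259, -0.966]]
wrist_force: [0.3, 0.0, -3.0]
grip_width: 0.094
grasp_force: 58.6
```

```bash
python3 - <<'E'
from h import *
w=grab('wrist'); f=grab('top'); s=grab('scene'); o=telemetry.get_obs(); p=o['eef_pos']; R=o['orientation']; print(p.round(1),np.round(R,3).tolist(),o['wrist_force'].round(1))
u=-R[:,1]*1; u=np.array([u[0],u[1],0]); u/=np.linalg.norm(u); v=np.array([-u[1],u[0],0]); z=np.array([0,0,1.])
bar=p-34*R[:,2]
for a in (0,15,30):   # handle elevation
    c,si=np.cos(np.radians(a)),np.sin(np.radians(a)); piv=bar-47*(c*u+si*z)
    T=[piv+e*u+y*v for y in(85,-85) for e in(7,-7)]+[piv+y*v-120*z-7*u for y in(85,-85)]
    for n,g in(('w',w),('t',f),('s',s)): print(a,n,proj(g,T).round().tolist())
def show(n,g,nm,lo,hi,bx,amin=40):
    hsv=cv2.cvtColor(g['pixels'],cv2.COLOR_BGR2HSV); m=cv2.inRange(hsv,lo,hi); k=np.zeros_like(m); x0,y0,x1,y1=bx; k[y0:y1,x0:x1]=m[y0:y1,x0:x1]
    for q in cv2.findContours(k,cv2.RETR_EXTERNAL,cv2.CHAIN_APPROX_NONE)[0]:
        if cv2.contourArea(q)>amin: print(n,nm,np.round(cv2.boxPoints(cv2.minAreaRect(q))).astype(int).tolist(),cv2.contourArea(q))
show('w',w,'white',(0,0,185),(180,60,255),(250,60,640,480),400); show('s',s,'white',(0,0,170),(180,60,255),(225,60,420,300)); show('t',f,'white',(0,0,170),(180,60,255),(380,200,500,330)); show('t',f,'orange',(4,150,90),(18,255,255),(380,200,500,330),15)
E
```

```text
[ 604.9 -278.5  129.9] [[0.043, -0.965, 0.259], [-0.999, -0.041, 0.011], [0.0, -0.259, -0.966]] [ 0.2 -0.5 -3. ]
0 w [[419.0, 515.0], [453.0, 523.0], [462.0, 83.0], [514.0, 83.0], [450.0, 356.0], [480.0, 86.0]]
0 t [[404.0, 242.0], [405.0, 250.0], [496.0, 240.0], [497.0, 248.0], [396.0, 255.0], [478.0, 253.0]]
0 s [[291.0, 160.0], [297.0, 158.0], [249.0, 114.0], [255.0, 111.0], [300.0, 196.0], [259.0, 150.0]]
15 w [[416.0, 489.0], [449.0, 496.0], [455.0, 84.0], [502.0, 84.0], [447.0, 345.0], [475.0, 86.0]]
15 t [[403.0, 242.0], [404.0, 250.0], [494.0, 240.0], [495.0, 248.0], [395.0, 255.0], [476.0, 253.0]]
15 s [[291.0, 165.0], [297.0, 162.0], [249.0, 118.0], [254.0, 115.0], [299.0, 199.0], [259.0, 153.0]]
30 w [[408.0, 467.0], [438.0, 473.0], [440.0, 84.0], [483.0, 84.0], [440.0, 336.0], [465.0, 87.0]]
30 t [[402.0, 240.0], [403.0, 248.0], [492.0, 238.0], [492.0, 246.0], [394.0, 253.0], [474.0, 251.0]]
30 s [[289.0, 170.0], [295.0, 167.0], [248.0, 123.0], [253.0, 120.0], [298.0, 204.0], [258.0, 158.0]]
w white [[312, 192], [333, 192], [333, 460], [312, 460]] 4708.5
w white [[339, 200], [459, 188], [460, 196], [340, 208]] 783.5
w white [[412, 368], [441, 81], [483, 85], [454, 373]] 9559.0
s white [[282, 159], [285, 155], [294, 164], [291, 168]] 50.5
s white [[262, 137], [266, 133], [283, 152], [279, 155]] 105.5
t white [[485, 261], [493, 250], [498, 254], [490, 265]] 63.0
t white [[404, 241], [420, 241], [420, 247], [404, 247]] 94.5
t white [[425, 241], [448, 240], [448, 247], [425, 249]] 152.0
t orange [[423, 272], [426, 252], [457, 257], [453, 277]] 127.0
```

>>> {"method": "arm_command", "body": {
  "increments": [
    [0, 0, 0, 0, 0.02, 0.08, 1],
    [0, 0, 0, 0, 0.04, 0.16, 1],
    [0, 0, 0, 0, 0.045, 0.17, 1],
    [0, 0, 0, 0, 0.045, 0.17, 1],
    [0, 0, 0, 0, 0.045, 0.17, 1]
  ]
}}

```text
clock: 74.15
eef_pos: [605.1, -278.6, 116.0]
orientation: [[0.043, -0.965, 0.259], [-0.999, -0.041, 0.011], [0.0, -0.26, -0.966]]
wrist_force: [0.0, 0.5, -2.1]
grip_width: 0.094
grasp_force: 58.5
```

>>> {"method": "arm_command", "body": {
  "increments": [
    [0, 0, 0, 0, 0.006, 0.024, 1],
    [0, 0, 0, 0, 0.006, 0.024, 1],
    [0, 0, 0, 0, 0.006, 0.024, 1]
  ]
}}

```text
clock: 74.53
eef_pos: [604.9, -278.4, 113.8]
orientation: [[0.043, -0.965, 0.259], [-0.999, -0.041, 0.011], [0.0, -0.259, -0.966]]
wrist_force: [-0.5, 0.8, -2.6]
grip_width: 0.094
grasp_force: 58.6
```

>>> {"method": "arm_command", "body": {
  "increments": [
    [0, 0, 0, 0, 0.006, 0.024, 1],
    [0, 0, 0, 0, 0.006, 0.024, 1],
    [0, 0, 0, 0, 0.006, 0.024, 1]
  ]
}}

```text
clock: 74.9
eef_pos: [604.9, -278.4, 111.8]
orientation: [[0.043, -0.965, 0.259], [-0.999, -0.041, 0.011], [-0.0, -0.259, -0.966]]
wrist_force: [-0.3, 0.4, -2.9]
grip_width: 0.095
grasp_force: 58.6
```

>>> {"method": "arm_command", "body": {
  "increments": [
    [0, 0, 0, 0, 0.006, 0.024, 1],
    [0, 0, 0, 0, 0.006, 0.024, 1],
    [0, 0, 0, 0, 0.006, 0.024, 1]
  ]
}}

```text
clock: 75.28
eef_pos: [604.9, -278.4, 109.8]
orientation: [[0.043, -0.965, 0.259], [-0.999, -0.041, 0.011], [-0.0, -0.259, -0.966]]
wrist_force: [0.5, 0.1, -3.0]
grip_width: 0.092
grasp_force: 58.6
```

>>> {"method": "arm_command", "body": {
  "increments": [
    [0, 0, 0, 0, 0.006, 0.024, 1],
    [0, 0, 0, 0, 0.006, 0.024, 1],
    [0, 0, 0, 0, 0.006, 0.024, 1]
  ]
}}

```text
clock: 75.65
eef_pos: [605.0, -278.4, 107.8]
orientation: [[0.043, -0.965, 0.259], [-0.999, -0.041, 0.011], [-0.0, -0.259, -0.966]]
wrist_force: [-0.2, 0.2, -2.4]
grip_width: 0.093
grasp_force: 58.6
```

>>> {"method": "arm_command", "body": {
  "increments": [
    [0, 0, 0, 0, 0.006, 0.024, 1],
    [0, 0, 0, 0, 0.006, 0.024, 1],
    [0, 0, 0, 0, 0.006, 0.024, 1]
  ]
}}

```text
clock: 76.03
eef_pos: [605.0, -278.4, 105.9]
orientation: [[0.043, -0.965, 0.259], [-0.999, -0.041, 0.011], [-0.0, -0.259, -0.966]]
wrist_force: [0.5, 0.3, -3.9]
grip_width: 0.095
grasp_force: 58.6
```

>>> {"method": "arm_command", "body": {
  "increments": [
    [0, 0, 0, 0, 0.006, 0.024, 1],
    [0, 0, 0, 0, 0.006, 0.024, 1],
    [0, 0, 0, 0, 0.006, 0.024, 1]
  ]
}}

```text
clock: 76.4
eef_pos: [605.0, -278.4, 103.9]
orientation: [[0.043, -0.965, 0.259], [-0.999, -0.041, 0.011], [-0.0, -0.259, -0.966]]
wrist_force: [-0.7, -0.2, -4.2]
grip_width: 0.096
grasp_force: 58.6
```

>>> {"method": "arm_command", "body": {
  "increments": [
    [0, 0, 0, 0, 0.006, 0.024, 1],
    [0, 0, 0, 0, 0.006, 0.024, 1],
    [0, 0, 0, 0, 0.006, 0.024, 1]
  ]
}}

```text
clock: 76.78
eef_pos: [605.4, -278.6, 102.2]
orientation: [[0.043, -0.965, 0.26], [-0.999, -0.041, 0.011], [0.0, -0.26, -0.966]]
wrist_force: [-0.6, -1.3, -2.3]
grip_width: 0.093
grasp_force: 58.7
```

>>> {"method": "arm_command", "body": {
  "increments": [
    [0, 0, 0, 0, 0.006, 0.024, 1],
    [0, 0, 0, 0, 0.006, 0.024, 1],
    [0, 0, 0, 0, 0.006, 0.024, 1]
  ]
}}

```text
clock: 77.15
eef_pos: [605.7, -278.7, 100.7]
orientation: [[0.043, -0.965, 0.26], [-0.999, -0.042, 0.011], [0.001, -0.26, -0.965]]
wrist_force: [-1.2, 0.7, 2.0]
grip_width: 0.092
grasp_force: 59.2
```

>>> {"method": "arm_command", "body": {
  "increments": [
    [0, 0, 0, 0, 0.006, 0.024, 1],
    [0, 0, 0, 0, 0.006, 0.024, 1],
    [0, 0, 0, 0, 0.006, 0.024, 1]
  ]
}}

```text
clock: 77.53
eef_pos: [605.7, -278.7, 98.8]
orientation: [[0.043, -0.965, 0.26], [-0.999, -0.042, 0.01], [0.001, -0.26, -0.965]]
wrist_force: [-1.0, 0.5, 4.7]
grip_width: 0.095
grasp_force: 59.5
```

```bash
cat > fit.py <<'E'
from h import *
w=grab('wrist'); f=grab('top'); s=grab('scene','s9'); o=telemetry.get_obs(); p=o['eef_pos']; print(p.round(1),o['wrist_force'].round(1),o['clock'])
def show(n,g,nm,lo,hi,bx,amin=40):
    hsv=cv2.cvtColor(g['pixels'],cv2.COLOR_BGR2HSV); m=cv2.inRange(hsv,lo,hi); k=np.zeros_like(m); x0,y0,x1,y1=bx; k[y0:y1,x0:x1]=m[y0:y1,x0:x1]
    for q in cv2.findContours(k,cv2.RETR_EXTERNAL,cv2.CHAIN_APPROX_NONE)[0]:
        if cv2.contourArea(q)>amin: print(n,nm,np.round(cv2.boxPoints(cv2.minAreaRect(q))).astype(int).tolist(),cv2.contourArea(q))
show('w',w,'white',(0,0,185),(180,60,255),(250,60,640,480),400)
show('w',w,'orange',(4,150,90),(18,255,255),(350,60,640,480),100)
show('s',s,'white',(0,0,170),(180,60,255),(225,60,420,300)); show('s',s,'dark',(0,0,0),(180,255,45),(225,100,420,300),100)
show('t',f,'white',(0,0,170),(180,60,255),(380,200,500,330)); show('t',f,'orange',(4,150,90),(18,255,255),(380,200,500,330),15)
E
python3 fit.py
```

```text
[ 605.7 -278.7   98.8] [-0.2  1.   5.3] 77.675
w white [[311, 192], [333, 192], [333, 460], [311, 460]] 4863.5
w white [[339, 199], [467, 190], [467, 200], [339, 210]] 1159.0
w white [[419, 368], [448, 80], [492, 85], [463, 373]] 9883.0
w orange [[464, 326], [481, 182], [545, 190], [528, 334]] 2847.5
s white [[283, 167], [287, 164], [295, 172], [292, 176]] 45.0
s white [[264, 146], [268, 142], [284, 160], [280, 164]] 102.0
s dark [[247, 164], [264, 149], [299, 191], [282, 205]] 762.0
s dark [[220, 121], [267, 82], [297, 118], [250, 157]] 1652.5
t white [[484, 267], [491, 257], [496, 261], [489, 270]] 41.5
t white [[478, 261], [484, 252], [489, 256], [483, 265]] 56.0
t white [[402, 244], [417, 244], [417, 250], [402, 250]] 82.5
t white [[422, 243], [444, 243], [444, 250], [422, 250]] 144.0
t white [[491, 200], [499, 200], [499, 207], [491, 207]] 54.0
t orange [[420, 273], [424, 254], [453, 259], [450, 278]] 119.0
```

>>> {"method": "arm_command", "body": {
  "increments": [
    [0, 0, 0, 0, 0.06, -0.045, 1],
    [0, 0, 0, 0, 0.138, -0.063, 1],
    [0, 0, 0, 0, 0.21, -0.074, 1],
    [0, 0, 0, 0, 0.288, -0.084, 1],
    [0, 0, 0, 0, 0.365, -0.088, 1],
    [0, 0, 0, 0, 0.442, -0.09, 1],
    [0, 0, 0, 0, 0.442, -0.09, 1]
  ]
}}

```text
clock: 78.55
eef_pos: [568.3, -279.8, 95.4]
orientation: [[0.042, -0.965, 0.258], [-0.999, -0.041, 0.011], [-0.001, -0.258, -0.966]]
wrist_force: [-0.1, 0.0, -2.3]
grip_width: 0.089
grasp_force: 58.7
```

```bash
python3 fit.py
```

```text
[ 569.2 -279.8   95.7] [ 0.5  1.8 -3.3] 78.7
w white [[310, 192], [335, 192], [335, 460], [310, 460]] 5539.0
w white [[339, 198], [465, 186], [483, 368], [357, 380]] 7992.0
w white [[358, 89], [478, 81], [485, 181], [365, 189]] 5791.5
w orange [[458, 295], [472, 181], [489, 183], [475, 297]] 1590.0
s white [[297, 162], [301, 159], [308, 168], [304, 171]] 42.0
s white [[278, 142], [282, 138], [297, 156], [294, 159]] 88.0
s dark [[246, 200], [253, 97], [303, 100], [296, 204]] 2592.5
t white [[479, 293], [487, 282], [492, 286], [483, 297]] 57.0
t white [[422, 261], [444, 261], [444, 267], [422, 267]] 123.5
t white [[402, 261], [417, 261], [417, 268], [402, 268]] 91.5
t white [[491, 200], [499, 200], [499, 214], [491, 214]] 108.5
t orange [[420, 279], [420, 269], [448, 269], [448, 279]] 92.5
```

>>> {"method": "arm_command", "body": {
  "increments": [
    [0, 0, 0, 0, 0.055, -0.004, 1],
    [0, 0, 0, 0, 0.11, -0.008, 1],
    [0, 0, 0, 0, 0.165, -0.012, 1],
    [0, 0, 0, 0, 0.165, -0.012, 1],
    [0, 0, 0, 0, 0.165, -0.012, 1]
  ]
}}

```text
clock: 79.32
eef_pos: [556.4, -280.8, 93.8]
orientation: [[0.043, -0.965, 0.26], [-0.999, -0.041, 0.011], [0.001, -0.26, -0.966]]
wrist_force: [0.7, 0.3, 1.5]
grip_width: 0.087
grasp_force: 59.1
```

```bash
cat > fit2.py <<'E'
from h import *
from scipy.optimize import least_squares
# stand model: display lean th, foot (x,y), yaw from tool; compare kick bar end pixels / top edge ends with measured masks (top+scene)
o=telemetry.get_obs(); p=o['eef_pos']; R=o['orientation']; print(p.round(1),o['wrist_force'].round(1),o['clock'])
u=np.array([.999,.043,0]); v=np.array([-.043,.999,0]); z=np.array([0,0,1.])
piv=np.array([p[0],p[1],0])-54.2*u+(p[2]+20.6)*z
print('pivot',piv.round(1))
f=grab('top'); w=grab('wrist')
for th in(0,.2,.3,.4,.5):
    X=np.cos(th)*z-np.sin(th)*u; Z=-np.cos(th)*u-np.sin(th)*z
    D=lambda x,y,zz: piv+(x-60)*X+y*v+(zz-7)*Z
    print(th,'foot',D(-60,0,14).round(0),'kb',D(-31,0,66.6).round(0),'top px kb',proj(f,[D(-31,33,66.6),D(-31,-33,66.6)]).round().tolist(),'edge',proj(f,[D(60,85,14),D(60,-85,14)]).round().tolist(),'w kb',proj(w,[D(-31,33,66.6),D(-31,-33,66.6)]).round().tolist(),'w edge',proj(w,[D(60,0,0),D(60,0,14)]).round().tolist())
E
python3 fit2.py; python3 fit.py
```

```text
[ 556.4 -280.8   93.8] [0.7 0.3 1.5] 79.325
pivot [ 502.3 -283.1  114.4]
0 foot [ 495. -283.   -6.] kb [ 443. -286.   23.] top px kb [[422.0, 303.0], [453.0, 302.0]] edge [[402.0, 277.0], [490.0, 274.0]] w kb [[553.0, 308.0], [575.0, 193.0]] w edge [[433.0, 322.0], [472.0, 327.0]]
0.2 foot [ 519. -282.   -5.] kb [ 462. -285.   13.] top px kb [[420.0, 294.0], [451.0, 293.0]] edge [[402.0, 277.0], [490.0, 274.0]] w kb [[514.0, 296.0], [531.0, 187.0]] w edge [[433.0, 324.0], [471.0, 325.0]]
0.3 foot [ 531. -282.   -2.] kb [ 472. -284.   10.] top px kb [[420.0, 289.0], [451.0, 288.0]] edge [[402.0, 277.0], [490.0, 274.0]] w kb [[495.0, 291.0], [510.0, 185.0]] w edge [[433.0, 325.0], [470.0, 324.0]]
0.4 foot [ 543. -281.    1.] kb [ 483. -284.    7.] top px kb [[419.0, 284.0], [450.0, 283.0]] edge [[402.0, 277.0], [490.0, 274.0]] w kb [[476.0, 288.0], [490.0, 183.0]] w edge [[434.0, 326.0], [470.0, 323.0]]
0.5 foot [ 554. -281.    6.] kb [ 494. -284.    6.] top px kb [[419.0, 279.0], [450.0, 278.0]] edge [[402.0, 276.0], [490.0, 274.0]] w kb [[458.0, 285.0], [470.0, 181.0]] w edge [[435.0
[... 188 characters left out ...]
380]] 8080.0
w white [[355, 89], [481, 81], [487, 182], [362, 190]] 6063.0
w orange [[459, 293], [473, 182], [487, 183], [473, 295]] 1368.0
s white [[302, 160], [305, 157], [314, 166], [311, 169]] 43.0
s white [[283, 140], [287, 136], [302, 153], [298, 156]] 86.5
s dark [[251, 197], [258, 97], [308, 100], [301, 201]] 2555.0
t white [[487, 308], [494, 298], [499, 302], [492, 312]] 41.5
t white [[479, 305], [486, 294], [492, 297], [484, 308]] 59.5
t white [[402, 268], [418, 268], [418, 274], [402, 274]] 91.0
t white [[423, 267], [444, 267], [444, 274], [423, 274]] 123.5
t white [[491, 200], [499, 200], [499, 214], [491, 214]] 108.5
t orange [[420, 284], [420, 276], [448, 276], [448, 284]] 95.0
```

>>> {"method": "arm_command", "body": {
  "increments": [
    [0, 0, 0, 0, 0, 0, 0.7],
    [0, 0, 0, 0, 0, 0, 0.5],
    [0, 0, 0, 0, 0, 0, 0.3],
    [0, 0, 0, 0, 0, 0, 0.3],
    [0, 0, 0, 0, 0, 0, 0.3]
  ]
}}

```text
clock: 80.2
eef_pos: [556.2, -280.5, 93.2]
orientation: [[0.043, -0.965, 0.259], [-0.999, -0.041, 0.011], [-0.0, -0.259, -0.966]]
wrist_force: [0.3, -0.1, -0.5]
grip_width: 0.351
grasp_force: 0.0
```

>>> {"method": "arm_command", "body": {
  "increments": [
    [0, 0, 0, 0, -0.03, -0.1, 0.3],
    [0, 0, 0, 0, -0.08, -0.3, 0.3],
    [0, 0, 0, 0, -0.15, -0.55, 0.3],
    [0, 0, 0, 0, -0.25, -0.9, 0.3],
    [0, 0, 0, 0, -0.25, -0.9, 0.3]
  ]
}}

```text
clock: 80.82
eef_pos: [559.5, -282.4, 172.9]
orientation: [[0.043, -0.963, 0.266], [-0.999, -0.043, 0.006], [0.005, -0.266, -0.964]]
wrist_force: [1.1, -0.7, -0.3]
grip_width: 0.348
grasp_force: 0.0
```

```bash
python3 fit.py
```

```text
[ 556.5 -280.3  167.9] [-0.2  0.3 -0.9] 80.975
w white [[412, 340], [440, 327], [458, 369], [430, 381]] 818.0
w white [[383, 164], [459, 146], [500, 314], [424, 333]] 4886.0
w white [[356, 361], [366, 158], [382, 159], [372, 362]] 2037.5
w white [[381, 91], [474, 91], [474, 157], [381, 157]] 2699.5
w orange [[459, 252], [469, 164], [482, 166], [472, 254]] 426.5
s white [[302, 160], [305, 157], [314, 166], [311, 169]] 41.0
s white [[277, 133], [281, 130], [302, 153], [298, 156]] 122.0
s dark [[250, 153], [273, 132], [314, 180], [290, 200]] 1288.0
s dark [[269, 114], [287, 92], [297, 100], [280, 122]] 148.5
s dark [[252, 100], [274, 100], [274, 123], [252, 123]] 230.5
t white [[402, 268], [418, 268], [418, 274], [402, 274]] 92.5
t white [[423, 267], [455, 267], [455, 274], [423, 274]] 201.5
t white [[491, 200], [499, 200], [499, 214], [491, 214]] 108.5
t orange [[420, 276], [451, 276], [451, 284], [420, 284]] 103.5
```

>>> {"method": "arm_command", "body": {
  "increments": [
    [0, 0, 0, 0, -0.13, -0.5, 0.3],
    [0, 0, 0, 0, -0.25, -0.95, 0.3],
    [0, 0, 0, 0, -0.25, -0.95, 0.3]
  ]
}}

```text
clock: 81.35
eef_pos: [558.1, -281.7, 249.7]
orientation: [[0.043, -0.964, 0.263], [-0.999, -0.042, 0.008], [0.003, -0.263, -0.965]]
wrist_force: [0.3, -0.4, 0.8]
grip_width: 0.35
grasp_force: 0.0
```

>>> {"method": "arm_command", "body": {
  "increments": [
    [0, 0, 0, -0.5, 0, 0, 0.3],
    [0, 0, 0, -1, 0, 0, 0.3],
    [0, 0, 0, -1, 0, 0, 0.3]
  ]
}}

```text
clock: 81.72
eef_pos: [551.2, -197.5, 243.9]
orientation: [[0.046, -0.966, 0.255], [-0.999, -0.043, 0.014], [-0.003, -0.255, -0.967]]
wrist_force: [0.4, -0.7, 0.8]
grip_width: 0.347
grasp_force: 0.0
```

>>> {"method": "arm_command", "body": {
  "increments": [
    [0, 0, 0, -0.5, 0, 0, 0.3],
    [0, 0, 0, -1, 0, 0, 0.3],
    [0, 0, 0, -1, 0, 0, 0.3],
    [0, 0, 0, -1, 0, 0, 0.3]
  ]
}}

```text
clock: 82.22
eef_pos: [549.4, -121.3, 245.6]
orientation: [[0.042, -0.965, 0.258], [-0.999, -0.041, 0.011], [0.0, -0.258, -0.966]]
wrist_force: [-0.0, -0.3, -0.0]
grip_width: 0.351
grasp_force: 0.0
```

>>> {"method": "arm_command", "body": {
  "increments": [
    [0, 0, 0, -0.5, 0, 0, 0.3],
    [0, 0, 0, -1, 0, 0, 0.3],
    [0, 0, 0, -1, 0, 0, 0.3],
    [0, 0, 0, -1, 0, 0, 0.3]
  ]
}}

```text
clock: 82.72
eef_pos: [546.6, -41.9, 246.4]
orientation: [[0.042, -0.965, 0.259], [-0.999, -0.04, 0.01], [0.001, -0.259, -0.966]]
wrist_force: [-0.7, -0.9, 0.4]
grip_width: 0.351
grasp_force: 0.0
```

```bash
cat > fin.py <<'E'
from h import *
f=grab('top','tf'); s=grab('scene','sf')
print(telemetry.get_obs()['eef_pos'].round(0),telemetry.get_obs()['clock'])
u=np.array([.999,.045,0]); v=np.array([-.045,.999,0]); z=np.array([0,0,1.])
def comp(g,nm,lo,hi,bx,amin=15):
    m=cv2.inRange(cv2.cvtColor(g['pixels'],cv2.COLOR_BGR2HSV),lo,hi); k=np.zeros_like(m); x0,y0,x1,y1=bx; k[y0:y1,x0:x1]=m[y0:y1,x0:x1]
    for q in cv2.findContours(k,cv2.RETR_EXTERNAL,cv2.CHAIN_APPROX_NONE)[0]:
        if cv2.contourArea(q)>amin: print(nm,np.round(cv2.boxPoints(cv2.minAreaRect(q))).astype(int).tolist(),cv2.contourArea(q))
comp(f,'t white',(0,0,170),(180,60,255),(380,200,490,330)); comp(f,'t orange',(4,150,90),(18,255,255),(380,200,490,330))
comp(f,'t matblue',(100,150,60),(125,255,255),(380,210,490,330),100)
comp(s,'s white',(0,0,170),(180,60,255),(225,90,345,230)); comp(s,'s orange',(4,150,90),(18,255,255),(225,90,345,230)); comp(s,'s dark',(0,0,0),(180,255,45),(225,90,345,230),100)
foot=np.array([544,-281.5,3.])
for th in(.3,.4,.5):
    X=np.cos(th)*z-np.sin(th)*u; Z=-np.cos(th)*u-np.sin(th)*z; D=lambda x,y,zz: foot+(x+60)*X+y*v+(zz-14)*Z
    P=[D(60,85,0),D(60,-85,0),D(60,-85,14),D(60,85,14),D(-60,85,0),D(-60,-85,0),D(-31,33,66.6),D(-31,-33,66.6)]
    print(th,'t',proj(f,P).round().astype(int).tolist(),'\n   s',proj(s,P).round().astype(int).tolist())
E
python3 fin.py
```

```text
[547. -42. 246.] 82.825
t white [[402, 268], [418, 268], [418, 274], [402, 274]] 87.5
t white [[423, 267], [470, 266], [470, 273], [423, 274]] 270.5
t white [[475, 266], [489, 266], [489, 272], [475, 272]] 79.0
t orange [[420, 276], [451, 276], [451, 284], [420, 284]] 103.5
t matblue [[394, 258], [473, 256], [475, 313], [395, 315]] 811.0
t matblue [[392, 227], [470, 224], [471, 245], [393, 248]] 488.0
s white [[301, 160], [305, 157], [314, 166], [310, 169]] 44.5
s white [[277, 133], [281, 130], [302, 153], [298, 156]] 127.0
s white [[269, 124], [272, 120], [278, 126], [275, 130]] 29.0
s orange [[225, 128], [225, 116], [233, 116], [233, 128]] 54.5
s dark [[250, 153], [273, 132], [314, 180], [290, 200]] 1286.5
s dark [[317, 90], [344, 90], [344, 170], [317, 170]] 915.5
0.3 t [[402, 263], [491, 260], [490, 267], [402, 270], [393, 250], [473, 248], [420, 283], [451, 282]] 
   s [[306, 167], [264, 121], [269, 120], [311, 165], [294, 209], [255, 163], [308, 178], [293, 161]]
0.4 t [[402, 269], [491, 266], [490, 273], [402, 276], [394, 250], [473, 248], [420, 283], [451, 283]] 
   s [[311, 165], [268, 120], [273, 119], [316, 164], [295, 208], [255, 162], [309, 179], [293, 162]]
0.5 t [[402, 275], [490, 273], [490, 279], [402, 282], [394, 250], [473, 248], [419, 284], [450, 283]] 
   s [[315, 164], [273, 119], [278, 119], [320, 164], [295, 208], [255, 162], [309, 181], [293, 164]]
```

```bash
python3 -c "
from station import ticket
print(ticket.finish_job())"
```

```text
the job is handed in; nothing more can be done
None
```

I handed the job in at about 83 s; the hand-in returned no verdict. The three jars on the mat (red-brown, green, yellow) are in the box, the hatch is pushed shut against its stop, and the display is released on its open kickstand near the mat's centre. It leans about 0.4 rad with its screen to the stools. I didn't re-measure the other items at the end, but nothing suggested any of them was touched.

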